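# Uncap the brushes and lay them out on the brush rest

### The arm

A 7-joint arm with a two-finger parallel gripper is mounted at the origin on the work surface. World frame = base frame: x ahead of the robot, y to its left, z up, the work surface at z = 0. Lengths are in mm, angles in rad, forces in N, time in s.
With the tool pointing down it reaches from about 400 to 875 mm from the base axis. Payload 4.4 kg.
Tool frame: the origin (TCP) lies on the centre line of the jaws, within the pads' length; the fingertips stand 14 mm ahead of it and the grasp point (between the pads) lies 5 mm behind it (tips_ahead is the distance from the TCP to the fingertips, in mm); z points along the fingers, y is the line along which they close (so a half turn about z gives the same grasp; the last joint's range is limited). The gripper opens to 85 mm and grips with 20 to 120 N. Pads are 22 mm wide; open, the fingers measure 114 mm over their backs; the gripper's body (76 mm by 85 mm) begins 54 mm behind the grasp point. The pads swing forward as they close: fully open they stand 13 mm farther back than shut.
Start: joints at [-1.372, 0.628, 0.038, 1.517, -0.027, 0.996, -0.02], TCP at [170.091, 627.365, 245.313] pointing down, gripper open.
Joint ranges: [-3.06, 3.06], [-0.37, 2.12], [-1.25, 1.32], [0.18, 2.47], [-1.1, 4.24], [0.23, 1.98], [-2.94, 2.94]. Speed limits (rad/s): [2.57, 2.57, 3.14, 3.14, 3.14, 3.14, 3.14].

### API

Orientations are given as [roll, pitch, yaw] about the fixed x, y, z axes, in that order (R = Rz(yaw) Ry(pitch) Rx(roll)).
In Python, from cell import * gives the robot as it stands.
- The arm moves only by the tool move_arm, never from a script. Its argument "rows" is text: rows parted by semicolons, each of 7 numbers parted by spaces: the shift along the tool's x, y, z scaled (see below), then the turn, a rotation vector about the tool's x, y, z scaled (see below), then the closure, from -1 (fully open) to 1 (shut). A call has 1 to 12 rows; each row is the pose to reach, as a shift and turn from the pose commanded when the call began, along the tool's axes at that moment; what a row does not reach only later rows make up. The controller multiplies each number of a shift by 0.3 m and each number of a turn by pi/2 rad. A row lasts 1/12 s, in which the tool goes at most 41.7 mm and 7.16 degrees, less where a joint would pass 70% of its speed; a pose out of reach is approached as far as the arm can. A call with a number of a shift or a turn outside -1 to 1 is refused whole. A call with a gripper value outside its range is refused whole. The fingers move at their own pace and stop on an object; the grip force is fixed at half the most. Time passes only in rows, so rows that repeat a pose let the fingers close. It gives the time, the measured TCP pose, the force, the opening and the grip force at its end, in the units of the state.
- read_state(): the state, without advancing time (a new reading comes with each control period).
- get_image(name): name is "scene" or "top" or "wrist"; returns a dict with "img" (420x560x3 uint8, red, green, blue), "vfov" (degrees; the focal length in pixels is half the picture's height over the tangent of half this angle, whatever the lens; pixels are square), "cx", "cy" (the principal point, pixels), "extrinsics" (4x4, takes a point from camera to world coordinates); the wrist camera has in their place "T_tool_cam" (4x4, takes a point from camera to tool coordinates, whose origin is the TCP and whose axes are the flange's). Camera axes: x right, y up, looking along -z (the intrinsics and any distortion apply to the point x, -y, -z); pixel columns grow to the right and rows downward; lengths in mm; the calibration is good to about 2 mm. A picture is of the moment at which its call begins: read the wrist's pose just before it. There is no depth.
- finish_job(): hands the job in; it is judged then, once.
The state is a dict: "clock": time; "qpos": joint angles; "qd": joint speeds; "tau": joint torques, N m; "eef_pos": TCP position; "tool_rot": TCP orientation; "force": force on the tool from outside, world axes, zero at the start; "torque": the same for the moment, N m; "width": finger opening in mm; "gripper_force": force on a finger pad.
Only numpy, scipy, OpenCV 4.12 (cv2) and the standard library are available. Lean on these libraries where they do the work, as an engineer would, in place of code of your own. Each camera call takes 0.05 s, during which the arm holds its last target. There are 200 camera calls.

### The job

Set out the brushes for the day's painting. Some brushes in the dark wooden rack still wear their brass caps: pull every cap off and put the caps together in the blue bowl, and lay all four brushes, bare, across both rails of the pale wooden brush rest, one to each free pair of notches, lying level with its bristles pointing away from you. Leave the yellow wet brush on the rest and everything else on the bench where it is, and keep the blue bowl standing upright on the bench.

Things in the scene. Friction and masses are not known exactly. Their poses are not given: they have to be found in the camera images.
- rack: Fixed dark-wood brush rack, left or right of the robot; base board 8 mm thick, x -95 to +120, y -103 to +103 mm. Origin at table height under the brushes' origins. Brushes lie along its +x, caps outward, axis 36 mm high, in four places at y = -84, -28, 28, 84 mm, two to four of them still capped. Cradle board at x = -50 mm (8 thick, slots 18 wide, top at 39 mm) carries the handles
- rack_stop (a point): Middle of the rack's front cradle board at table height (rack x = 44.5 mm; 6 thick, top at 40 mm). Its 11 mm slots hold the ferrules just ahead of the handles' shoulders, so a brush cannot follow when its cap is pulled along the rack's +x. Brushes lift freely up out of the open slots
- rest: Fixed pale-wood brush rest, left or right of the robot: base 100 x 248 x 8 mm, two upright rails along y, 8 mm thick, at x = -40 and +40 mm, with pairs of open notches at y = -96, -48, 0, 48 (free) and 96 mm (taken), 22 mm wide, bottoms 45 mm, teeth 56 mm high. A brush in a pair lies along the rest's x, axis 52 mm high. Origin at table height in the middle; +x points away from the robot
- cap_bowl: Loose blue ceramic bowl for the caps, 124 mm across the rim, 45 mm high, 0.35 kg; origin at the centre of its underside
- wet_brush: Brush with a yellow handle and no cap, same shape and axes as the others, lying in the rest's notches at y = +96 mm; to be left there
- brush_a: Loose brush, red handle, 186 mm long, 30 to 55 g. Origin on its axis; x runs along it to the bristles. Square handle 14 x 14 mm from x = -70 to +40 mm (thin tail to -82), steel ferrule 8 mm thick to +84, bristles to +104. A cap, if it wears one, covers +52 to +106 mm
- brush_a_tip (a point): Tip of the bristles of brush_a, 104 mm along its x
- brush_b: Loose brush, blue handle, 186 mm long, 30 to 55 g. Origin on its axis; x runs along it to the bristles. Square handle 14 x 14 mm from x = -70 to +40 mm (thin tail to -82), steel ferrule 8 mm thick to +84, bristles to +104. A cap, if it wears one, covers +52 to +106 mm
- brush_b_tip (a point): Tip of the bristles of brush_b, 104 mm along its x
- brush_c: Loose brush, green handle, 186 mm long, 30 to 55 g. Origin on its axis; x runs along it to the bristles. Square handle 14 x 14 mm from x = -70 to +40 mm (thin tail to -82), steel ferrule 8 mm thick to +84, bristles to +104. A cap, if it wears one, covers +52 to +106 mm
- brush_c_tip (a point): Tip of the bristles of brush_c, 104 mm along its x
- brush_d: Loose brush, black handle, 186 mm long, 30 to 55 g. Origin on its axis; x runs along it to the bristles. Square handle 14 x 14 mm from x = -70 to +40 mm (thin tail to -82), steel ferrule 8 mm thick to +84, bristles to +104. A cap, if it wears one, covers +52 to +106 mm
- brush_d_tip (a point): Tip of the bristles of brush_d, 104 mm along its x
- cap_a: Loose brass cap of the red brush (absent if that brush is bare): tube 54 mm long, 17 mm across, 18 g, closed at +x, mouth with copper band at -x. Origin midway on its axis; on the brush it sits at the brush's x = +80 mm, axes alike. Sprung beads in the ferrule hold it: about 8 N along the brush pulls it off; they let go within 8 mm; clear of the bristles after 55 mm
- cap_b: Loose brass cap of the blue brush (absent if that brush is bare): tube 54 mm long, 17 mm across, 18 g, closed at +x, mouth with copper band at -x. Origin midway on its axis; on the brush it sits at the brush's x = +80 mm, axes alike. Sprung beads in the ferrule hold it: about 8 N along the brush pulls it off; they let go within 8 mm; clear of the bristles after 55 mm
- cap_c: Loose brass cap of the green brush (absent if that brush is bare): tube 54 mm long, 17 mm across, 18 g, closed at +x, mouth with copper band at -x. Origin midway on its axis; on the brush it sits at the brush's x = +80 mm, axes alike. Sprung beads in the ferrule hold it: about 8 N along the brush pulls it off; they let go within 8 mm; clear of the bristles after 55 mm
- cap_d: Loose brass cap of the black brush (absent if that brush is bare): tube 54 mm long, 17 mm across, 18 g, closed at +x, mouth with copper band at -x. Origin midway on its axis; on the brush it sits at the brush's x = +80 mm, axes alike. Sprung beads in the ferrule hold it: about 8 N along the brush pulls it off; they let go within 8 mm; clear of the bristles after 55 mm
- red_bowl: White bowl with red colour, 90 mm across, 42 mm high, between rack and rest; bystander, leave it. Origin at the centre of its underside
- violet_bowl: White bowl with violet colour, 104 mm across, 46 mm high; bystander, leave it. Origin at the centre of its underside
- ochre_bowl: White bowl with ochre colour, 100 mm across, 46 mm high; bystander, leave it. Origin at the centre of its underside
- dishes: Stack of white dishes, 110 mm across, 40 mm high; bystander, leave it. Origin at the centre of its underside
- water_glass: Clear water glass, 64 mm across, 85 mm high; bystander, leave it. Origin at the centre of its underside
- amber_bottle: Small amber bottle, 44 mm across, 75 mm high; bystander, leave it. Origin at the centre of its underside
- palette_knife: Palette knife, 185 mm long, pale handle, lying flat; origin at its underside; bystander, leave it
There are look-alikes about, which are no part of the job. What is shaped like the cap_b but turquoise is not meant.

How it is judged (in metres and radians):
At the end, for the whole second after the job is handed in: Every brush lies uncapped in a pair of notches of both rails (level within 0.1 rad, axis 46 to 57.5 mm high, along the rest within 0.2 rad, tip beyond the far rail); every cap is in the blue bowl (within 55 mm of its centre, under 55 mm high); bowl upright; wet brush still on the rest; all still (z of brush_a in the frame of rest between 0.046 and 0.0575 m and x of brush_a in the frame of rest between -0.05 and 0.05 m and y of brush_a in the frame of rest between -0.12 and 0.12 m and angle between brush_a's own x axis and vertical between 1.47 and 1.67 rad and angle between the x axis of each of brush_a, brush_b, brush_c, brush_d, wet_brush and the x axis of rest, either way round below 0.2 rad and x of each of brush_a_tip, brush_b_tip, brush_c_tip, brush_d_tip in the frame of rest above 0.05 m and linear speed of each of brush_a, brush_b, brush_c, brush_d, cap_a, cap_b, cap_c, cap_d, cap_bowl below 0.02 m/s and z of brush_b in the frame of rest between 0.046 and 0.0575 m and x of brush_b in the frame of rest between -0.05 and 0.05 m and y of brush_b in the frame of rest between -0.12 and 0.12 m and angle between brush_b's own x axis and vertical between 1.47 and 1.67 rad and z of brush_c in the frame of rest between 0.046 and 0.0575 m and x of brush_c in the frame of rest between -0.05 and 0.05 m and y of brush_c in the frame of rest between -0.12 and 0.12 m and angle between brush_c's own x axis and vertical between 1.47 and 1.67 rad and z of brush_d in the frame of rest between 0.046 and 0.0575 m and x of brush_d in the frame of rest between -0.05 and 0.05 m and y of brush_d in the frame of rest between -0.12 and 0.12 m and angle between brush_d's own x axis and vertical between 1.47 and 1.67 rad and horizontal distance between each of cap_a, cap_b, cap_c, cap_d and cap_bowl below 0.055 m and z of cap_a in the frame of cap_bowl between 0 and 0.055 m and z of cap_b in the frame of cap_bowl between 0 and 0.055 m and z of cap_c in the frame of cap_bowl between 0 and 0.055 m and z of cap_d in the frame of cap_bowl between 0 and 0.055 m and angle between cap_bowl's own z axis and vertical below 0.15 rad and height (world z) of cap_bowl below 0.01 m and z of wet_brush in the frame of rest between 0.046 and 0.0575 m and x of wet_brush in the frame of rest between -0.05 and 0.05 m and y of wet_brush in the frame of rest between -0.12 and 0.12 m and angle between wet_brush's own x axis and vertical between 1.47 and 1.67 rad); the robot touches nothing.
It fails at once if a bowl, dish, glass, bottle or knife that is not part of the job is moved more than 40 mm (distance of any of red_bowl, violet_bowl, ochre_bowl, dishes, water_glass, amber_bottle, palette_knife from where it was at the start of the episode above 0.04 m).
It fails at once if the wet brush is taken or knocked from its place (moved more than 30 mm) (distance of wet_brush from where it was at the start of the episode above 0.03 m).
It fails at once if the cap bowl is tipped over (angle between cap_bowl's own z axis and vertical above 0.6 rad).
Of cap_a, cap_b, cap_c, cap_d only 2 to 4 are there at a start; the rules pass over those that are not, and their reading is None.
At some moment in a run one of cap_bowl may be knocked a few centimetres aside while the robot is not near it.
Once in a run the grip may slacken for a moment while it holds something.
It also fails if it takes over 210 s, if anything falls off the work surface, if the arm or the gripper's body presses on something with over 40 N, if the wrist force passes 120 N, or if a joint passes its speed limit or range.

## Working session

There is one attempt and no reset: what is moved stays moved. The work goes in short steps, Python scripts to look and compute and a tool call to move; the robot and the scene stay as the last step left them, time stands still between calls to the robot, and variables do not carry over. Pictures are saved under pics/ and viewed, at most 14 in all, crops included, and the job is handed in when it is done.

Besides the shell and the picture viewer there is one more tool, called after "Request:" by a JSON object that holds its "fn" and its "kwargs", one argument or row to a line. move_arm: Moves the arm, as the interface text tells. Its arguments: {"type":"object","properties":{"rows":{"type":"string"}},"required":["rows"]}

```bash
mkdir -p pics; ls; python3 - <<'E'
from cell import *
import cv2
s=read_state();print(s)
for n in("scene","top"):
    d=get_image(n);cv2.imwrite(f"pics/{n}0.png",cv2.resize(d["img"][:,:,::-1],(800,600),interpolation=cv2.INTER_CUBIC))
    print(n,{k:v for k,v in d.items() if k!="img"})
E
```

```text
pics
{'clock': 0.0, 'qpos': array([-1.37181299,  0.62933031,  0.03843829,  1.51836347, -0.02701303,
        0.99628302, -0.01996291]), 'qd': array([-3.85272284e-05,  4.48881593e-04,  4.87915592e-04,  1.16466986e-03,
        1.80059531e-04, -4.36031952e-04,  2.95982506e-03]), 'tau': array([ 7.39585848e-04, -5.63405156e+01,  1.22640911e+00, -1.93440181e+01,
        1.10477814e-02,  1.06668868e-02, -9.02143086e-06]), 'eef_pos': array([169.91660489, 626.78698364, 244.40068351]), 'tool_rot': array([-3.13972627e+00,  1.05033311e-05,  2.87684239e+00]), 'force': array([-0.47980234,  0.26798521,  0.12909496]), 'torque': array([-0.03834795,  0.00833815,  0.03851617]), 'gripper_force': 0.0, 'width': 85.19317450490233}
scene {'vfov': 53.10090394172263, 'cx': 278.3287777618717, 'cy': 209.99305011212832, 'extrinsics': array([[-7.51096833e-01, -5.28430103e-01,  3.95746350e-01,
         9.45111734e+02],
       [ 6.60156912e-01, -5.94975179e-01,  4.58472887e-01,
         4.46179884e+02],
       [-6.81161905e-03,  6.05612222e-01,  7.95730758e-01,
         9.31860664e+02],
       [ 0.00000000e+00,  0.00000000e+00,  0.00000000e+00,
         1.00000000e+00]])}
top {'vfov': 49.024111004940515, 'cx': 276.98518651795257, 'cy': 210.5525679310559, 'extrinsics': array([[ 1.56077127e-02,  9.71077247e-01, -2.38254864e-01,
         2.06413826e+02],
       [-9.99878191e-01,  1.51484625e-02, -3.75851415e-03,
        -3.32536728e+01],
       [-4.06127110e-05,  2.38284504e-01,  9.71195394e-01,
         1.44662200e+03],
       [ 0.00000000e+00,  0.00000000e+00,  0.00000000e+00,
         1.00000000e+00]])}
```

View pics/top0.png

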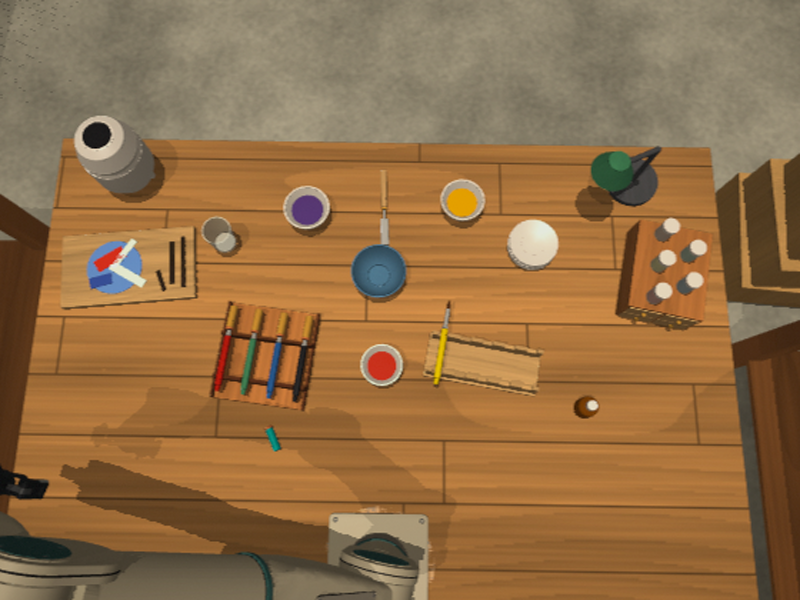

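View pics/scene0.png

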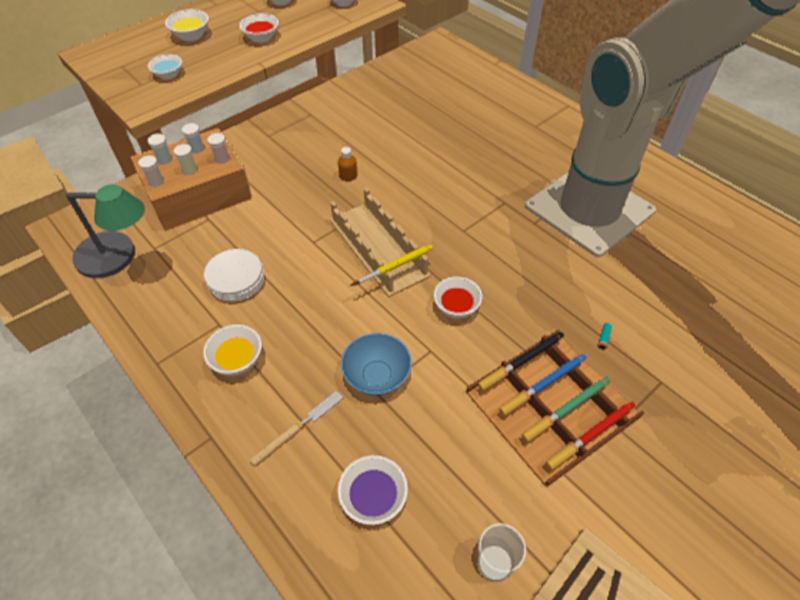

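The top view (800 px scale) shows four capped brushes in the rack: red (225,350), green (253,350), blue (277,350) and black (303,350). The blue bowl is at (379,271), and the rest is at (485,362) with the yellow wet brush at (443,345). The turquoise decoy is at (272,438).

```bash
cat > h.py <<'E'
from cell import *
import numpy as np, cv2
from scipy.spatial.transform import Rotation as R
def f_of(d): return d["img"].shape[0]/2/np.tan(np.radians(d["vfov"])/2)
def proj(P,d,T):
    Q=(np.atleast_2d(P)-T[:3,3])@T[:3,:3]; f=f_of(d)
    return np.c_[d["cx"]+f*Q[:,0]/-Q[:,2], d["cy"]-f*Q[:,1]/-Q[:,2]]
def ray(uv,d,T):
    f=f_of(d); v=np.array([(uv[0]-d["cx"])/f,-(uv[1]-d["cy"])/f,-1.])
    return T[:3,3],T[:3,:3]@v
def hit(uv,d,T,z):
    o,v=ray(uv,d,T); return (o+v*(z-o[2])/v[2])
def tri(obs):
    A=0;b=0
    for uv,d,T in obs:
        o,v=ray(uv,d,T); v=v/np.linalg.norm(v); M=np.eye(3)-np.outer(v,v); A=A+M;b=b+M@o
    return np.linalg.solve(A,b)
def tool(s=None):
    s=s or read_state(); T=np.eye(4); T[:3,:3]=R.from_euler('xyz',s["tool_rot"]).as_matrix(); T[:3,3]=s["eef_pos"]; return T
def go(p,yaw,base=None):
    """shift/turn numbers from base (default: measured) to TCP p, tool down at yaw"""
    T=tool() if base is None else base
    Rt=R.from_euler('xyz',[np.pi,0,yaw]).as_matrix()
    sh=T[:3,:3].T@(np.array(p)-T[:3,3])/300
    tu=R.from_matrix(T[:3,:3].T@Rt).as_rotvec()/(np.pi/2)
    print(np.round(sh,4),np.round(tu,4))
def wrist():
    s=read_state(); d=get_image("wrist"); return d,tool(s)@d["T_tool_cam"]
E
python3 - <<'E'
from h import *
d=get_image("top");T=d["extrinsics"]
sc=get_image("scene");S=sc["extrinsics"]
k=.7
for n,uv,z in [("redtail",(219,390),36),("redcap",(233,308),36),("blktail",(297,396),36),("blkcap",(310,315),36),("bowl",(379,245),45),("bowlb",(379,299),45),("bowll",(351,272),45),("bowlr",(406,272),45),
 ("ytail",(438,385),52),("ytip",(449,303),52),("restBR",(536,393),8),("restBL",(424,373),8),("restTR",(543,352),50),("redb",(381,365),20)]:
    print(n,np.round(hit(np.array(uv)*k,d,T,z)))
w=get_image("wrist");print(w["T_tool_cam"].round(3),w["vfov"],w["cx"],w["cy"])
go([520,270,330],np.pi-.13)
E
```

```text
redtail [350. 347.  36.]
redcap [531. 330.  36.]
blktail [340. 179.  36.]
blkcap [517. 160.  36.]
bowl [678.  12.  45.]
bowlb [554.   9.  45.]
bowll [614.  72.  45.]
bowlr [616. -50.  45.]
ytail [ 366. -120.   52.]
ytip [ 545. -144.   52.]
restBR [ 357. -336.    8.]
restBL [397. -92.   8.]
restTR [ 441. -346.   50.]
redb [412.   2.  20.]
[[ 0.0000e+00  9.5200e-01  3.0600e-01  7.6865e+01]
 [ 1.0000e+00 -0.0000e+00 -1.0000e-03 -6.9900e-01]
 [-1.0000e-03  3.0600e-01 -9.5200e-01 -1.2945e+02]
 [ 0.0000e+00  0.0000e+00  0.0000e+00  1.0000e+00]] 65.9466194687798 278.863629103009 206.97397823798033
[-1.4375 -0.8438 -0.2831] [-0.0006 -0.     -0.0858]
```

Request:
{"fn": "move_arm", "kwargs": {
  "rows": "-0.72 -0.42 -0.14 0 0 -0.043 -1;-0.72 -0.42 -0.14 0 0 -0.043 -1;-0.72 -0.42 -0.14 0 0 -0.043 -1;-0.72 -0.42 -0.14 0 0 -0.043 -1;-0.72 -0.42 -0.14 0 0 -0.043 -1;-0.72 -0.42 -0.14 0 0 -0.043 -1;-0.72 -0.42 -0.14 0 0 -0.043 -1"
}}

```text
clock: 0.83
eef_pos: [353.7, 442.0, 288.8]
tool_rot: [-3.14, 0.007, 2.932]
force: [0.9, -1.1, 0.3]
width: 85.4
gripper_force: 0.0
```

Request:
{"fn": "move_arm", "kwargs": {
  "rows": "-0.72 -0.42 -0.14 0 0 -0.043 -1;-0.72 -0.42 -0.14 0 0 -0.043 -1;-0.72 -0.42 -0.14 0 0 -0.043 -1;-0.72 -0.42 -0.14 0 0 -0.043 -1;-0.72 -0.42 -0.14 0 0 -0.043 -1;-0.72 -0.42 -0.14 0 0 -0.043 -1;-0.72 -0.42 -0.14 0 0 -0.043 -1;-0.72 -0.42 -0.14 0 0 -0.043 -1;-0.72 -0.42 -0.14 0 0 -0.043 -1"
}}

```text
clock: 1.58
eef_pos: [532.1, 283.8, 328.9]
tool_rot: [3.141, -0.001, 3.012]
force: [-0.4, 0.6, -0.8]
width: 85.4
gripper_force: 0.0
```

```bash
python3 - <<'E'
from h import *
s=read_state();print(s["clock"],s["eef_pos"].round(1),s["tool_rot"].round(4),s["force"].round(1))
d,T=wrist();np.savez("w1.npz",T=T,img=d["img"])
cv2.imwrite("pics/w1.png",cv2.resize(d["img"][:,:,::-1],(800,600),interpolation=cv2.INTER_CUBIC))
E
```

```text
1.5833 [532.1 283.8 328.9] [ 3.1411e+00 -1.3000e-03  3.0115e+00] [-0.4  0.6 -0.8]
```

View pics/w1.png

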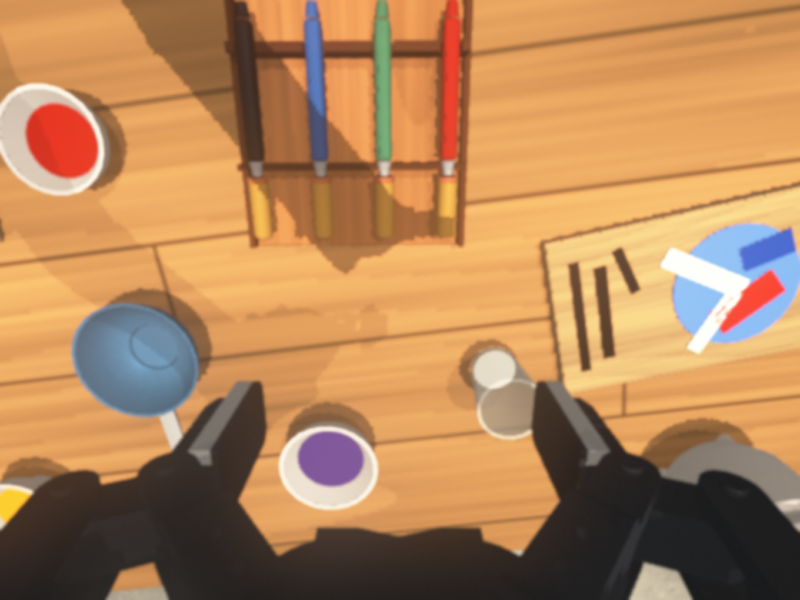

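The wrist view shows cap tips near row 237 at columns 263 (black), 322 (blue), 384 (green) and 448 (red), with the mouths near row 177. I'll take a lower, second viewpoint for triangulation.

Request:
{"fn": "move_arm", "kwargs": {
  "rows": "0.17 0.08 0.4 0 0 0 -1;0.17 0.08 0.4 0 0 0 -1;0.17 0.08 0.4 0 0 0 -1;0.17 0.08 0.4 0 0 0 -1;0.17 0.08 0.4 0 0 0 -1;0.17 0.08 0.4 0 0 0 -1;0.17 0.08 0.4 0 0 0 -1"
}}

```text
clock: 2.22
eef_pos: [487.5, 314.3, 211.7]
tool_rot: [3.139, 0.004, 3.011]
force: [1.0, -0.0, 0.2]
width: 85.4
gripper_force: 0.0
```

```bash
python3 - <<'E'
from h import *
s=read_state();print(s["clock"],s["eef_pos"].round(1),s["tool_rot"].round(4))
d,T=wrist();np.savez("w2.npz",T=T,img=d["img"])
cv2.imwrite("pics/w2.png",cv2.resize(d["img"][:,:,::-1],(800,600),interpolation=cv2.INTER_CUBIC))
E
```

```text
2.2167 [487.5 314.3 211.7] [3.1389 0.0041 3.0113]
```

View pics/w2.png

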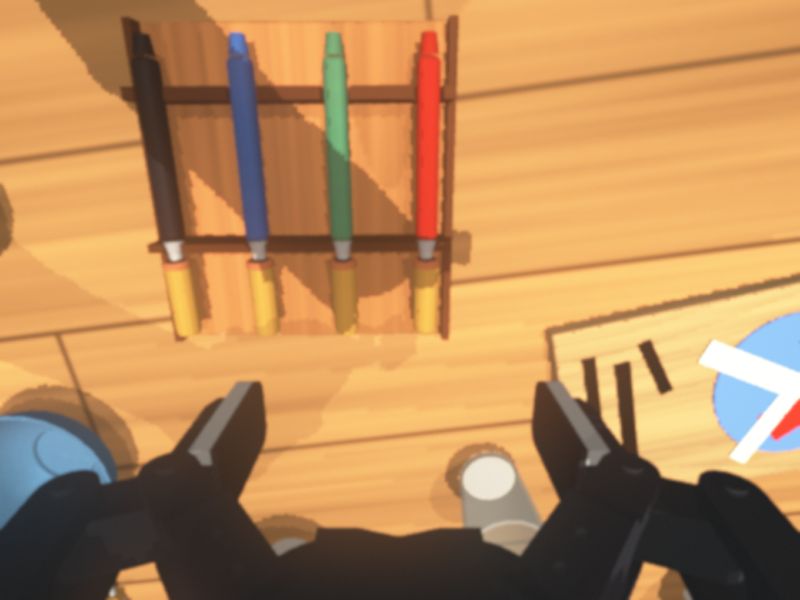

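```bash
cat > rack.py <<'E'
from h import *
from scipy.optimize import least_squares
d=get_image("wrist");k=.7
W=[np.load(f"w{i}.npz")["T"] for i in(1,2)]
ys=[-84,-28,28,84]
tip=[[(263,238),(322,238),(384,238),(448,238)],[(189,335),(267,334),(345,333),(427,333)]]
mo=[[(259,178),(320,178),(384,177),(447,177)],[(174,263),(260,263),(343,261),(427,261)]]
P=[];U=[];I=[]
for i in(0,1):
    for j in range(4):
        P+=[(106,ys[j]),(52,ys[j])];U+=[tip[i][j],mo[i][j]];I+=[i,i]
P=np.array(P,float);U=np.array(U)*k;I=np.array(I)
def world(p):
    c,s=np.cos(p[3]),np.sin(p[3]); return np.c_[p[0]+c*P[:,0]-s*P[:,1],p[1]+s*P[:,0]+c*P[:,1],np.full(len(P),p[2])]
def res(p):
    X=world(p); return np.concatenate([(proj(X[I==i],d,W[i])-U[I==i]).ravel() for i in(0,1)])
r=least_squares(res,[430,260,40,-.13]);print(r.x.round(3),"rms",np.sqrt((r.fun**2).mean()));print(r.fun.reshape(-1,2).round(1).tolist())
for j in range(4):
    print(ys[j],tri([(np.array(tip[i][j])*k,d,W[i]) for i in(0,1)]).round(1),tri([(np.array(mo[i][j])*k,d,W[i]) for i in(0,1)]).round(1))
E
python3 rack.py
```

```text
[ 4.24014e+02  2.56112e+02  3.79470e+01 -1.23000e-01] rms 0.7737740258522385
[[0.1, 0.5], [-1.2, 0.1], [1.5, 0.2], [0.5, -0.2], [0.7, -0.1], [0.1, 0.2], [-1.4, -0.4], [0.4, -0.1], [-0.7, 0.7], [1.5, -0.9], [0.1, 0.9], [-0.4, -1.4], [0.8, 1.2], [-0.1, -0.4], [-1.2, 0.8], [-0.6, -0.8]]
-84 [518.8 159.4  36. ] [464.6 170.6  48.3]
-28 [526.6 212.8  32. ] [472.7 222.1  39.6]
28 [533.6 269.4  32.2] [478.8 277.7  40.2]
84 [541.2 328.2  32.7] [486.1 332.9  40.2]
```

The fit puts the rack origin at about (424, 256) with yaw -0.123, and the heights agree with 36 mm. Next I'll check the rack's side walls and the rest in enlarged crops.

```bash
python3 - <<'E'
from h import *
a=get_image("scene")["img"][:,:,::-1]
r=cv2.resize(a[228:340,322:452],None,fx=3.8,fy=3.8,interpolation=cv2.INTER_CUBIC)
q=cv2.resize(a[128:208,228:308],None,fx=3.8,fy=3.8,interpolation=cv2.INTER_CUBIC)
c=np.zeros((430,800,3),np.uint8);c[:r.shape[0],:r.shape[1]]=r;c[:q.shape[0],496:800]=q[:, :304]
cv2.imwrite("pics/crop.png",c)
E
```

```text
(no output)
```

View pics/crop.png

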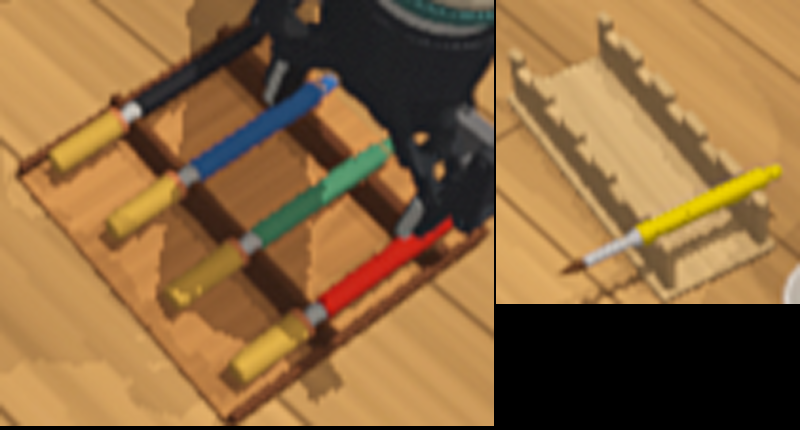

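The crop shows the rack has only a low lip along its sides, so fingertips held at about z=20 clear it. The rest has its free notches at the far (−y) end. I'll align the tool above the black brush's cap, at rack point (86, −84).

```bash
cat >> h.py <<'E'
RO=np.array([424.,256.]);RY=-.123
def rack(x,y,z): 
    c,s=np.cos(RY),np.sin(RY); return np.array([RO[0]+c*x-s*y,RO[1]+s*x+c*y,z])
def bowl():
    d=get_image("top");h=cv2.cvtColor(d["img"],cv2.COLOR_RGB2HSV);x0=210;y0=140
    m=cv2.inRange(h,(95,80,40),(115,255,255));n,l,st,c=cv2.connectedComponentsWithStats(m)
    o=[(st[i][4],st[i][:4],hit((st[i][0]+st[i][2]/2-.5,st[i][1]+st[i][3]/2-.5),d,d["extrinsics"],40).round(0)) for i in range(1,n) if st[i][4]>300]
    for q in o: print("blue",q)
E
python3 - <<'E'
from h import *
s=read_state();print(s["eef_pos"].round(1),s["tool_rot"].round(4));bowl()
go(rack(86,-84,100),np.pi+RY)
E
```

```text
[487.  313.7 211.2] [3.1394e+00 3.1000e-03 3.0105e+00]
blue (np.int32(451), array([ 61, 169,  28,  36], dtype=int32), array([620., 618.,  40.]))
blue (np.int32(1063), array([247, 171,  37,  37], dtype=int32), array([621.,  11.,  40.]))
[-0.106  -0.4962  0.3689] [ 0.0012  0.0016 -0.0051]
```

Request:
{"fn": "move_arm", "kwargs": {
  "rows": "-0.106 -0.496 0.2 0 0 -0.005 0.15;-0.106 -0.496 0.2 0 0 -0.005 0.15;-0.106 -0.496 0.2 0 0 -0.005 0.15;-0.106 -0.496 0.2 0 0 -0.005 0.15;-0.106 -0.496 0.369 0 0 -0.005 0.15;-0.106 -0.496 0.369 0 0 -0.005 0.15;-0.106 -0.496 0.369 0 0 -0.005 0.15;-0.106 -0.496 0.369 0 0 -0.005 0.15;-0.106 -0.496 0.369 0 0 -0.005 0.15"
}}

```text
clock: 3.17
eef_pos: [498.7, 163.9, 100.3]
tool_rot: [3.139, 0.003, 3.022]
force: [0.3, -0.6, 0.7]
width: 36.5
gripper_force: 0.0
```

```bash
python3 - <<'E'
from h import *
s=read_state();print(s["eef_pos"].round(1),s["tool_rot"].round(4),s["width"])
go(rack(86,-84,34),np.pi+RY)
d,T=wrist();np.savez("w3.npz",T=T)
cv2.imwrite("pics/w3.png",cv2.resize(d["img"][:,:,::-1],(800,600),interpolation=cv2.INTER_CUBIC))
E
```

```text
[498.7 163.9 100.3] [3.1395e+00 2.6000e-03 3.0217e+00] 36.47773278005603
[-0.0013 -0.0062  0.2208] [0.0013 0.0017 0.002 ]
```

View pics/w3.png

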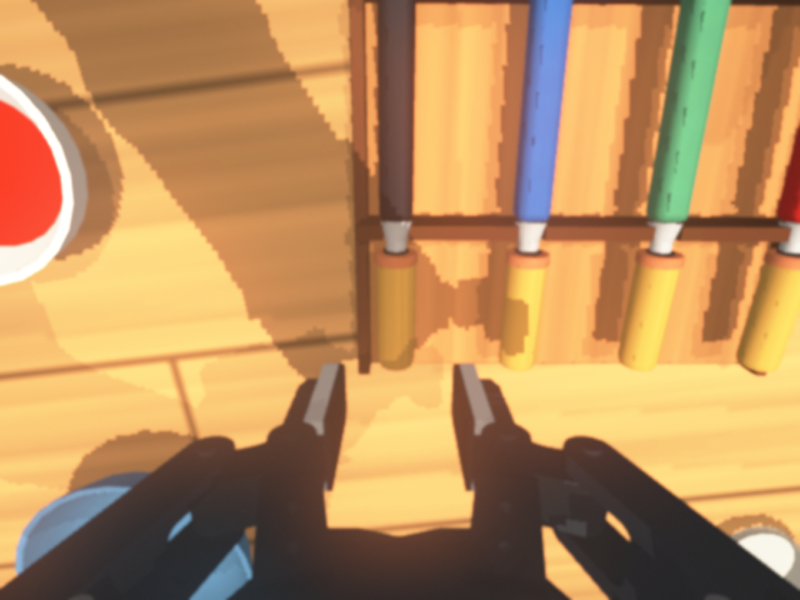

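The jaws (columns 345 to 455) are centred on the black cap (column 396). I'll descend and close.

Request:
{"fn": "move_arm", "kwargs": {
  "rows": "-0.001 -0.006 0.1 0 0 0.002 0.15;-0.001 -0.006 0.18 0 0 0.002 0.15;-0.001 -0.006 0.22 0 0 0.002 0.15;-0.001 -0.006 0.22 0 0 0.002 0.15;-0.001 -0.006 0.22 0 0 0.002 1;-0.001 -0.006 0.22 0 0 0.002 1;-0.001 -0.006 0.22 0 0 0.002 1;-0.001 -0.006 0.22 0 0 0.002 1;-0.001 -0.006 0.22 0 0 0.002 1"
}}

```text
clock: 3.97
eef_pos: [498.3, 160.5, 33.5]
tool_rot: [3.141, 0.002, 3.017]
force: [0.8, -0.3, 0.1]
width: 15.8
gripper_force: 59.3
```

Request:
{"fn": "move_arm", "kwargs": {
  "rows": "-0.03 0 0 0 0 0 1;-0.06 0 0 0 0 0 1;-0.09 0 0 0 0 0 1;-0.12 0 0 0 0 0 1;-0.15 0 0 0 0 0 1;-0.19 0 0 0 0 0 1;-0.23 0 0 0 0 0 1;-0.24 0 0 0 0 0 1;-0.24 0 -0.1 0 0 0 1;-0.24 0 -0.2 0 0 0 1;-0.24 0 -0.3 0 0 0 1;-0.24 0 -0.3 0 0 0 1"
}}

```text
clock: 4.97
eef_pos: [572.7, 152.1, 127.9]
tool_rot: [3.138, 0.009, 3.016]
force: [0.2, 0.3, -0.2]
width: 15.7
gripper_force: 59.3
```

```bash
python3 - <<'E'
from h import *
s=read_state();print(s["eef_pos"].round(1),s["tool_rot"].round(4),s["width"]);bowl()
go([617,11,55],np.pi+RY)
d,T=wrist()
cv2.imwrite("pics/w4.png",d["img"][:,:,::-1])
E
```

```text
[572.7 152.1 127.9] [3.1378 0.0086 3.0161] 15.745249051268752
blue (np.int32(508), array([ 61, 169,  32,  36], dtype=int32), array([620., 612.,  40.]))
blue (np.int32(1061), array([247, 171,  37,  37], dtype=int32), array([621.,  11.,  40.]))
[-0.2083 -0.4471  0.2355] [ 0.0017  0.0037 -0.0015]
```

View pics/w4.png

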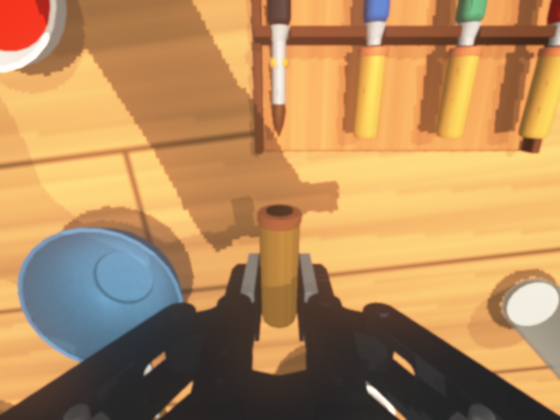

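The black cap is off and held, with its mouth at (280,211). I'll carry it to the blue bowl.

Request:
{"fn": "move_arm", "kwargs": {
  "rows": "-0.06 -0.12 -0.03 0 0 0 1;-0.12 -0.24 -0.03 0 0 0 1;-0.17 -0.36 -0.03 0 0 0 1;-0.208 -0.447 -0.03 0 0 0 1;-0.208 -0.447 -0.03 0 0 0 1;-0.208 -0.447 0.1 0 0 0 1;-0.208 -0.447 0.2 0 0 0 1;-0.208 -0.447 0.28 0 0 0 1;-0.208 -0.447 0.28 0 0 0 1;-0.208 -0.447 0.28 0 0 0 0.3;-0.208 -0.447 0.28 0 0 0 0.3;-0.208 -0.447 0.28 0 0 0 0.3"
}}

```text
clock: 6.07
eef_pos: [615.4, 10.6, 40.1]
tool_rot: [3.141, 0.003, 3.017]
force: [-0.4, -0.0, 0.4]
width: 29.8
gripper_force: 0.0
```

Request:
{"fn": "move_arm", "kwargs": {
  "rows": "0 0 0 0 0 0 0.3;0 0 -0.1 0 0 0 0.3;0 0 -0.22 0 0 0 0.15;0 0 -0.3 0 0 0 0.15;0 0 -0.3 0 0 0 0.15"
}}

```text
clock: 6.48
eef_pos: [618.5, 10.6, 135.4]
tool_rot: [3.14, 0.012, 3.016]
force: [0.7, -0.3, 0.6]
width: 36.6
gripper_force: 0.0
```

```bash
python3 - <<'E'
from h import *
s=read_state();print(s["clock"],s["eef_pos"].round(1),s["tool_rot"].round(4),s["width"])
go(rack(86,-28,100),np.pi+RY);go(rack(86,-28,32),np.pi+RY)
E
```

```text
6.4833 [618.5  10.6 135.4] [3.1395 0.0118 3.0164] 36.602775890646086
[0.4598 0.6377 0.1138] [ 0.0013  0.0075 -0.0014]
[0.4624 0.6373 0.3404] [ 0.0013  0.0075 -0.0014]
```

Request:
{"fn": "move_arm", "kwargs": {
  "rows": "0.11 0.16 0 0 0 0 0.15;0.23 0.32 0 0 0 0 0.15;0.34 0.48 0 0 0 0 0.15;0.457 0.637 0 0 0 0 0.15;0.457 0.637 0 0 0 0 0.15;0.457 0.637 0.1 0 0 0 0.15;0.457 0.637 0.1 0 0 0 0.15;0.457 0.637 0.1 0 0 0 0.15"
}}

```text
clock: 7.15
eef_pos: [500.0, 219.0, 97.9]
tool_rot: [-3.141, -0.002, 3.021]
force: [0.3, -0.2, 0.4]
width: 36.1
gripper_force: 0.0
```

```bash
python3 - <<'E'
from h import *
s=read_state();print(s["clock"],s["eef_pos"].round(1),s["tool_rot"].round(4),s["width"])
go(rack(86,-28,32),np.pi+RY)
E
```

```text
7.15 [500.  219.   97.9] [-3.1411e+00 -2.4000e-03  3.0214e+00] 36.08602586058808
[-0.0208 -0.002   0.2197] [-0.0003 -0.0015  0.0018]
```

Request:
{"fn": "move_arm", "kwargs": {
  "rows": "-0.015 -0.002 0.08 0 0 0 0.15;-0.015 -0.002 0.16 0 0 0 0.15;-0.015 -0.002 0.22 0 0 0 0.15;-0.015 -0.002 0.22 0 0 0 0.15;-0.015 -0.002 0.22 0 0 0 1;-0.015 -0.002 0.22 0 0 0 1;-0.015 -0.002 0.22 0 0 0 1;-0.015 -0.002 0.22 0 0 0 1;-0.015 -0.002 0.22 0 0 0 1"
}}

```text
clock: 7.9
eef_pos: [507.3, 216.1, 33.7]
tool_rot: [3.141, 0.002, 3.016]
force: [0.8, 0.4, 0.3]
width: 16.0
gripper_force: 59.2
```

Request:
{"fn": "move_arm", "kwargs": {
  "rows": "-0.03 0 0 0 0 0 1;-0.06 0 0 0 0 0 1;-0.09 0 0 0 0 0 1;-0.12 0 0 0 0 0 1;-0.15 0 0 0 0 0 1;-0.19 0 0 0 0 0 1;-0.23 0 0 0 0 0 1;-0.24 0 0 0 0 0 1;-0.24 0 -0.1 0 0 0 1;-0.24 0 -0.2 0 0 0 1;-0.24 0 -0.3 0 0 0 1;-0.24 0 -0.3 0 0 0 1"
}}

```text
clock: 8.9
eef_pos: [581.5, 208.1, 128.1]
tool_rot: [3.137, 0.009, 3.016]
force: [0.9, 0.5, 0.4]
width: 15.9
gripper_force: 59.3
```

```bash
python3 - <<'E'
from h import *
s=read_state();print(s["clock"],s["eef_pos"].round(1),s["tool_rot"].round(4),s["width"]);bowl()
go([617,11,42],np.pi+RY)
E
```

```text
8.9 [581.5 208.1 128.1] [3.1369 0.0085 3.0161] 15.92697206660195
blue (np.int32(508), array([ 61, 169,  32,  36], dtype=int32), array([620., 612.,  40.]))
blue (np.int32(957), array([247, 171,  37,  37], dtype=int32), array([621.,  11.,  40.]))
[-0.202  -0.6362  0.2785] [ 0.002   0.0037 -0.0015]
```

Request:
{"fn": "move_arm", "kwargs": {
  "rows": "-0.05 -0.16 -0.03 0 0 0 1;-0.1 -0.32 -0.03 0 0 0 1;-0.15 -0.47 -0.03 0 0 0 1;-0.2 -0.6 -0.03 0 0 0 1;-0.2 -0.6 -0.03 0 0 0 1;-0.2 -0.6 0.05 0 0 0 1;-0.2 -0.6 0.15 0 0 0 1;-0.2 -0.6 0.25 0 0 0 1;-0.2 -0.6 0.26 0 0 0 1;-0.2 -0.6 0.26 0 0 0 0.3;-0.2 -0.6 0.26 0 0 0 0.3;-0.2 -0.6 0.26 0 0 0 0.3"
}}

```text
clock: 9.95
eef_pos: [614.3, 21.0, 43.8]
tool_rot: [-3.141, -0.002, 3.017]
force: [-0.8, 0.1, -0.2]
width: 29.9
gripper_force: 0.1
```

Request:
{"fn": "move_arm", "kwargs": {
  "rows": "0 0 0 0 0 0 0.3;0 0 -0.1 0 0 0 0.3;0 0 -0.22 0 0 0 0.15;0 0 -0.3 0 0 0 0.15;0 0 -0.3 0 0 0 0.15;0 0 -0.3 0 0 0 0.15"
}}

```text
clock: 10.45
eef_pos: [615.5, 20.9, 135.9]
tool_rot: [3.141, 0.002, 3.016]
force: [-0.2, -0.5, -0.5]
width: 36.1
gripper_force: 0.0
```

```bash
python3 - <<'E'
from h import *
s=read_state();print(s["clock"],s["eef_pos"].round(1),s["tool_rot"].round(4),s["width"])
go(rack(86,28,100),np.pi+RY)
E
```

```text
10.45 [615.5  20.9 135.9] [3.1412e+00 2.4000e-03 3.0165e+00] 36.14024777567788
[0.4451 0.7918 0.1191] [ 0.0003  0.0015 -0.0014]
```

Request:
{"fn": "move_arm", "kwargs": {
  "rows": "0.1 0.16 0 0 0 0 0.15;0.2 0.32 0 0 0 0 0.15;0.3 0.48 0 0 0 0 0.15;0.4 0.64 0 0 0 0 0.15;0.445 0.792 0 0 0 0 0.15;0.445 0.792 0 0 0 0 0.15;0.445 0.792 0.1 0 0 0 0.15;0.445 0.792 0.12 0 0 0 0.15;0.445 0.792 0.12 0 0 0 0.15;0.445 0.792 0.12 0 0 0 0.15"
}}

```text
clock: 11.28
eef_pos: [511.3, 271.5, 97.0]
tool_rot: [-3.138, -0.002, 3.016]
force: [0.2, -0.2, 0.4]
width: 36.3
gripper_force: 0.0
```

```bash
python3 - <<'E'
from h import *
s=read_state();print(s["clock"],s["eef_pos"].round(1),s["tool_rot"].round(4),s["width"])
go(rack(86,28,32),np.pi+RY)
E
```

```text
11.2833 [511.3 271.5  97. ] [-3.1382e+00 -2.4000e-03  3.0159e+00] 36.25290820082535
[-0.0047  0.0072  0.2168] [-0.0022 -0.0016 -0.0017]
```

Request:
{"fn": "move_arm", "kwargs": {
  "rows": "-0.005 0.005 0.08 0 0 0 0.15;-0.005 0.005 0.16 0 0 0 0.15;-0.005 0.005 0.217 0 0 0 0.15;-0.005 0.005 0.217 0 0 0 0.15;-0.005 0.005 0.217 0 0 0 1;-0.005 0.005 0.217 0 0 0 1;-0.005 0.005 0.217 0 0 0 1;-0.005 0.005 0.217 0 0 0 1;-0.005 0.005 0.217 0 0 0 1"
}}

```text
clock: 12.03
eef_pos: [514.5, 274.8, 34.5]
tool_rot: [3.141, 0.002, 3.016]
force: [0.5, -0.2, -0.4]
width: 16.0
gripper_force: 59.3
```

Request:
{"fn": "move_arm", "kwargs": {
  "rows": "-0.03 0 0 0 0 0 1;-0.06 0 0 0 0 0 1;-0.09 0 0 0 0 0 1;-0.12 0 0 0 0 0 1;-0.15 0 0 0 0 0 1;-0.19 0 0 0 0 0 1;-0.23 0 0 0 0 0 1;-0.24 0 0 0 0 0 1;-0.24 0 -0.1 0 0 0 1;-0.24 0 -0.2 0 0 0 1;-0.24 0 -0.3 0 0 0 1;-0.24 0 -0.3 0 0 0 1"
}}

```text
clock: 13.03
eef_pos: [589.0, 267.2, 129.4]
tool_rot: [3.136, 0.009, 3.016]
force: [1.1, 0.5, 1.1]
width: 15.8
gripper_force: 59.4
```

```bash
python3 - <<'E'
from h import *
s=read_state();print(s["clock"],s["eef_pos"].round(1),s["tool_rot"].round(4),s["width"]);bowl()
go([617,11,42],np.pi+RY)
E
```

```text
13.0333 [589.  267.2 129.4] [3.1359 0.0085 3.0161] 15.806632920790689
blue (np.int32(508), array([ 61, 169,  32,  36], dtype=int32), array([620., 612.,  40.]))
blue (np.int32(857), array([247, 171,  37,  37], dtype=int32), array([621.,  11.,  40.]))
[-0.2021 -0.8341  0.2812] [ 0.0024  0.0036 -0.0014]
```

Request:
{"fn": "move_arm", "kwargs": {
  "rows": "-0.05 -0.16 -0.03 0 0 0 1;-0.1 -0.32 -0.03 0 0 0 1;-0.15 -0.47 -0.03 0 0 0 1;-0.2 -0.62 -0.03 0 0 0 1;-0.2 -0.76 -0.03 0 0 0 1;-0.2 -0.87 -0.03 0 0 0 1;-0.2 -0.87 0 0 0 0 1;-0.2 -0.87 0.1 0 0 0 1;-0.2 -0.87 0.2 0 0 0 1;-0.2 -0.87 0.25 0 0 0 1;-0.2 -0.87 0.25 0 0 0 1;-0.2 -0.87 0.25 0 0 0 0.3"
}}

```text
clock: 14.08
eef_pos: [610.9, -0.8, 46.6]
tool_rot: [-3.141, -0.004, 3.017]
force: [0.5, -0.4, 0.9]
width: 26.7
gripper_force: 0.0
```

Request:
{"fn": "move_arm", "kwargs": {
  "rows": "0 0 0 0 0 0 0.3;0 0 0 0 0 0 0.3;0 0 0 0 0 0 0.3;0 0 -0.1 0 0 0 0.3;0 0 -0.22 0 0 0 0.15;0 0 -0.3 0 0 0 0.15;0 0 -0.3 0 0 0 0.15;0 0 -0.3 0 0 0 0.15"
}}

```text
clock: 14.75
eef_pos: [613.4, -0.8, 140.5]
tool_rot: [3.141, 0.004, 3.017]
force: [-0.7, -0.2, -0.2]
width: 36.1
gripper_force: 0.0
```

```bash
python3 - <<'E'
from h import *
s=read_state();print(s["clock"],s["eef_pos"].round(1),s["tool_rot"].round(4),s["width"]);bowl()
go(rack(86,84,100),np.pi+RY)
E
```

```text
14.75 [613.4  -0.8 140.5] [3.141  0.0041 3.0166] 36.10514483101176
blue (np.int32(508), array([ 61, 169,  32,  36], dtype=int32), array([620., 612.,  40.]))
[0.4431 1.0518 0.1298] [ 0.0001  0.0006 -0.0013]
```

Request:
{"fn": "move_arm", "kwargs": {
  "rows": "0.1 0.16 0 0 0 0 0.15;0.2 0.32 0 0 0 0 0.15;0.3 0.48 0 0 0 0 0.15;0.4 0.64 0 0 0 0 0.15;0.44 0.78 0 0 0 0 0.15;0.44 0.9 0 0 0 0 0.15"
}}

```text
clock: 15.3
eef_pos: [519.5, 231.8, 136.9]
tool_rot: [-3.139, -0.004, 3.016]
force: [0.4, -0.2, 0.9]
width: 36.0
gripper_force: 0.0
```

Request:
{"fn": "move_arm", "kwargs": {
  "rows": "0 0.1 0.04 0 0 0 0.15;0 0.15 0.1 0 0 0 0.15;0 0.15 0.12 0 0 0 0.15;0 0.15 0.12 0 0 0 0.15;0 0.15 0.12 0 0 0 0.15"
}}

```text
clock: 15.72
eef_pos: [527.8, 273.6, 101.3]
tool_rot: [-3.138, -0.002, 3.015]
force: [0.3, 0.3, -0.0]
width: 36.3
gripper_force: 0.0
```

```bash
python3 - <<'E'
from h import *
s=read_state();print(s["clock"],s["eef_pos"].round(1),s["tool_rot"].round(4),s["width"]);bowl()
go(rack(86,84,32),np.pi+RY)
d=get_image("top");cv2.imwrite("pics/b3.png",cv2.resize(d["img"][150:230,225:305,::-1],(400,400),interpolation=cv2.INTER_CUBIC))
E
```

```text
15.7167 [527.8 273.6 101.3] [-3.1384e+00 -2.2000e-03  3.0151e+00] 36.30777503358862
blue (np.int32(508), array([ 61, 169,  32,  36], dtype=int32), array([620., 612.,  40.]))
blue (np.int32(767), array([247, 171,  37,  37], dtype=int32), array([621.,  11.,  40.]))
[0.0527 0.1796 0.2332] [-0.0014 -0.0006 -0.0028]
```

View pics/b3.png

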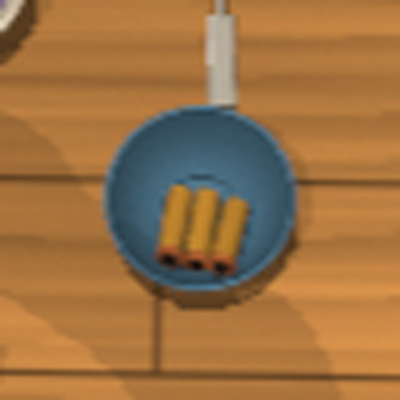

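Three caps lie side by side in the bowl at (200,228). I'll move on to the red brush's cap.

Request:
{"fn": "move_arm", "kwargs": {
  "rows": "0.05 0.12 0 0 0 0 0.15;0.05 0.18 0 0 0 0 0.15;0.05 0.18 0 0 0 0 0.15;0.05 0.18 0 0 0 0 0.15"
}}

```text
clock: 16.15
eef_pos: [520.8, 331.5, 103.3]
tool_rot: [3.141, 0.001, 3.017]
force: [0.8, -2.1, 0.1]
width: 36.4
gripper_force: 0.0
```

```bash
python3 - <<'E'
from h import *
s=read_state();print(s["clock"],s["eef_pos"].round(1),s["tool_rot"].round(4),s["width"])
go(rack(86,84,32),np.pi+RY)
E
```

```text
16.15 [520.8 331.5 103.3] [3.1408e+00 1.0000e-03 3.0170e+00] 36.4115313355506
[ 0.003  -0.0094  0.2375] [ 0.0005  0.0006 -0.001 ]
```

Request:
{"fn": "move_arm", "kwargs": {
  "rows": "0 -0.005 0.08 0 0 0 0.15;0 -0.005 0.16 0 0 0 0.15;0 -0.005 0.235 0 0 0 0.15;0 -0.005 0.235 0 0 0 0.15;0 -0.005 0.235 0 0 0 1;0 -0.005 0.235 0 0 0 1;0 -0.005 0.235 0 0 0 1;0 -0.005 0.235 0 0 0 1;0 -0.005 0.235 0 0 0 1"
}}

```text
clock: 16.9
eef_pos: [521.0, 330.1, 33.2]
tool_rot: [3.14, 0.002, 3.016]
force: [-0.4, 0.0, -0.7]
width: 16.1
gripper_force: 59.2
```

Request:
{"fn": "move_arm", "kwargs": {
  "rows": "-0.03 0 0 0 0 0 1;-0.06 0 0 0 0 0 1;-0.09 0 0 0 0 0 1;-0.12 0 0 0 0 0 1;-0.15 0 0 0 0 0 1;-0.19 0 0 0 0 0 1;-0.23 0 0 0 0 0 1;-0.24 0 0 0 0 0 1;-0.24 0 -0.1 0 0 0 1;-0.24 0 -0.2 0 0 0 1;-0.24 0 -0.3 0 0 0 1;-0.24 0 -0.3 0 0 0 1"
}}

```text
clock: 17.9
eef_pos: [595.5, 322.7, 128.3]
tool_rot: [3.135, 0.009, 3.016]
force: [1.3, 1.3, -0.8]
width: 16.1
gripper_force: 59.4
```

Request:
{"fn": "move_arm", "kwargs": {
  "rows": "-0.04 -0.16 0 0 0 0 1;-0.08 -0.3 0 0 0 0 1;-0.08 -0.44 0 0 0 0 1;-0.08 -0.44 0 0 0 0 1;-0.08 -0.44 0 0 0 0 1"
}}

```text
clock: 18.32
eef_pos: [599.3, 180.1, 121.7]
tool_rot: [-3.137, -0.001, 3.009]
force: [0.4, 0.6, -0.3]
width: 15.9
gripper_force: 59.4
```

```bash
python3 - <<'E'
from h import *
s=read_state();print(s["clock"],s["eef_pos"].round(1),s["tool_rot"].round(4),s["width"]);bowl()
go([617,11,50],np.pi+RY)
E
```

```text
18.3167 [599.3 180.1 121.7] [-3.1373e+00 -6.0000e-04  3.0086e+00] 15.908031948847889
blue (np.int32(508), array([ 61, 169,  32,  36], dtype=int32), array([620., 612.,  40.]))
blue (np.int32(766), array([247, 171,  37,  37], dtype=int32), array([621.,  11.,  40.]))
[-0.1332 -0.5644  0.24  ] [-0.0007 -0.0003 -0.0041]
```

Request:
{"fn": "move_arm", "kwargs": {
  "rows": "-0.06 -0.16 0 0 0 0 1;-0.12 -0.32 0 0 0 0 1;-0.16 -0.46 0 0 0 0 1;-0.16 -0.56 0 0 0 0 1;-0.16 -0.56 0 0 0 0 1;-0.16 -0.56 0.1 0 0 0 1;-0.16 -0.56 0.2 0 0 0 1;-0.16 -0.56 0.23 0 0 0 1;-0.16 -0.56 0.23 0 0 0 1;-0.16 -0.56 0.23 0 0 0 0.3;-0.16 -0.56 0.23 0 0 0 0.3;-0.16 -0.56 0.23 0 0 0 0.3"
}}

```text
clock: 19.37
eef_pos: [627.1, 14.9, 54.7]
tool_rot: [3.141, 0.003, 3.017]
force: [0.6, 0.1, 0.2]
width: 29.7
gripper_force: 0.0
```

Request:
{"fn": "move_arm", "kwargs": {
  "rows": "0 0 0 0 0 0 0.3;0 0 -0.1 0 0 0 0.3;0 0 -0.22 0 0 0 0.15;0.1 0 -0.4 0 0 0 0.15;0.22 -0.14 -0.5 0 0 0 0.15;0.34 -0.28 -0.5 0 0 0 0.15;0.45 -0.42 -0.5 0 0 0 0.15;0.5 -0.56 -0.5 0 0 0 0.15;0.5 -0.7 -0.5 0 0 0 0.15;0.5 -0.7 -0.5 0 0 0 0.15;0.5 -0.7 -0.5 0 0 0 0.15"
}}

```text
clock: 20.28
eef_pos: [447.3, -181.9, 204.4]
tool_rot: [-3.138, 0.0, 3.008]
force: [0.2, 0.1, -0.3]
width: 36.2
gripper_force: 0.0
```

```bash
python3 - <<'E'
from h import *
s=read_state();print(s["clock"],s["eef_pos"].round(1),s["tool_rot"].round(4),s["width"]);bowl()
d,T=wrist();np.savez("w5.npz",T=T)
a=cv2.resize(d["img"][:,:,::-1],(800,600),interpolation=cv2.INTER_CUBIC)
t=get_image("top")["img"][165:215,240:290,::-1];a[400:600,600:]=cv2.resize(t,(200,200));cv2.imwrite("pics/w5.png",a)
E
```

```text
20.2833 [ 447.3 -181.9  204.4] [-3.1376e+00  5.0000e-04  3.0084e+00] 36.19166078774507
blue (np.int32(508), array([ 61, 169,  32,  36], dtype=int32), array([620., 612.,  40.]))
blue (np.int32(738), array([247, 171,  37,  37], dtype=int32), array([621.,  11.,  40.]))
```

View pics/w5.png

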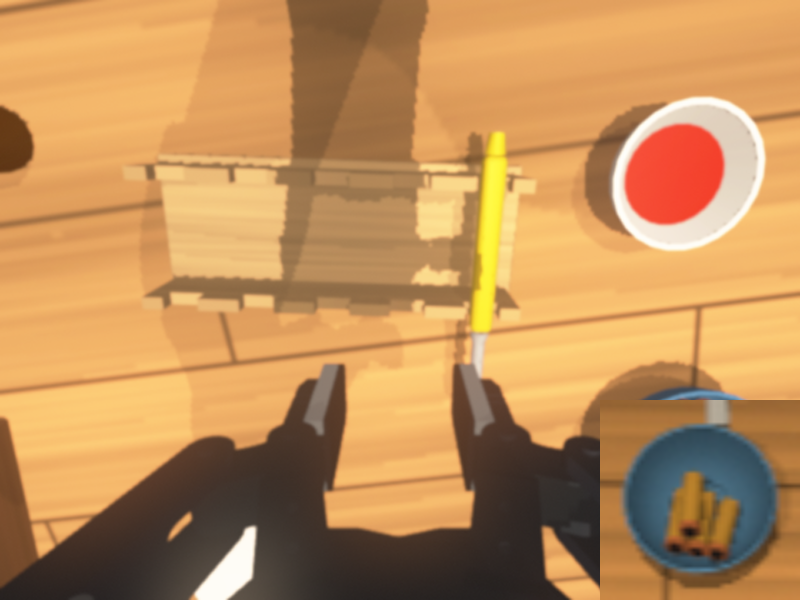

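All four caps are in the bowl. The rest shows rail teeth near rows 175 and 300, and the wet brush is at column 487. I'll take a second view of the rest and make enlarged crops of both.

Request:
{"fn": "move_arm", "kwargs": {
  "rows": "0 -0.1 0.05 0 0 0 0;0 -0.2 0.1 0 0 0 0;-0.08 -0.2 0.12 0 0 0 0;-0.08 -0.2 0.12 0 0 0 0;-0.08 -0.2 0.12 0 0 0 0;-0.08 -0.2 0.12 0 0 0 0"
}}

```text
clock: 20.93
eef_pos: [467.5, -236.0, 167.1]
tool_rot: [3.141, -0.0, 3.02]
force: [0.5, 1.1, -0.9]
width: 42.9
gripper_force: 0.0
```

```bash
python3 - <<'E'
from h import *
d,T=wrist();np.savez("w6.npz",T=T);s=read_state();print(s["eef_pos"],s["tool_rot"])
a=cv2.imread("pics/w5.png"); a=a[120:330,115:545]; a=cv2.resize(a,None,fx=800/430,fy=800/430,interpolation=cv2.INTER_CUBIC)[:300]
b=d["img"][:,:,::-1]; cv2.imwrite("pics/w6raw.png",b)
cv2.imwrite("pics/w5c.png",cv2.resize(cv2.imread("pics/w5.png")[130:330,120:540],(800,381),interpolation=cv2.INTER_CUBIC))
cv2.imwrite("pics/w6.png",cv2.resize(b[20:300,60:500],(800,509),interpolation=cv2.INTER_CUBIC))
E
```

```text
[ 467.21824389 -236.21840583  167.22671013] [ 3.14084822e+00 -2.44762456e-04  3.01920705e+00]
```

View pics/w6.png

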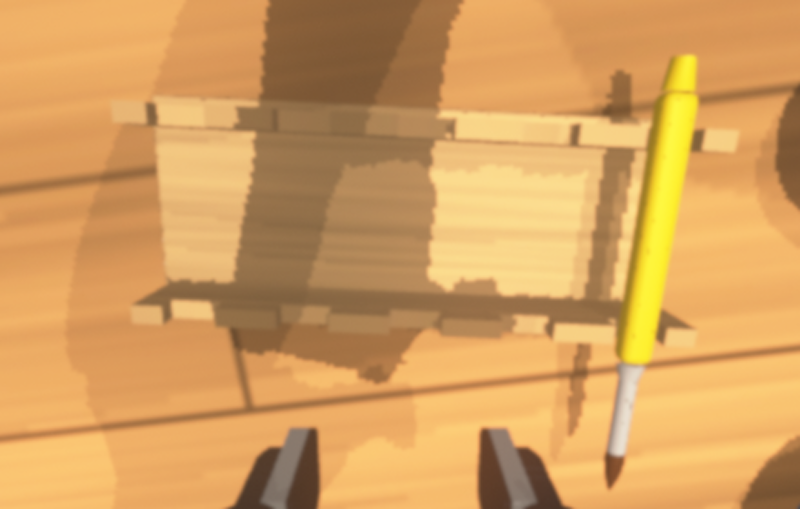

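View pics/w5c.png

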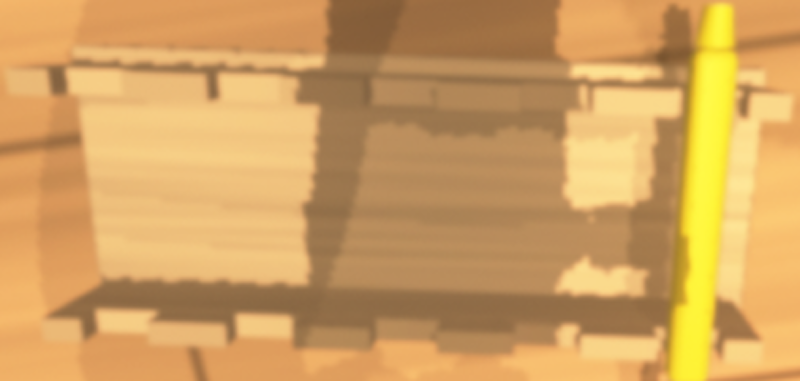

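```bash
cat > rest.py <<'E'
from h import *
from scipy.optimize import least_squares
d=get_image("wrist")
W=[np.load(f"w{i}.npz")["T"] for i in(5,6)]
P=np.array([(40,-124),(40,124),(-40,-124),(-40,124)],float)
U=[(np.array([(44,329),(762,350),(6,81),(793,107)])/1.9048+[120,130])*.7,
   np.array([(132,314),(694,337),(112,111),(738,141)])/1.818+[60,20]]
def X(p):
    c,s=np.cos(p[3]),np.sin(p[3]); return np.c_[p[0]+c*P[:,0]-s*P[:,1],p[1]+s*P[:,0]+c*P[:,1],np.full(4,p[2])]
r=least_squares(lambda p:np.concatenate([(proj(X(p),d,W[i])-U[i]).ravel() for i in(0,1)]),[420,-220,56,-.17])
print(r.x.round(3));print(r.fun.reshape(-1,2).round(1).tolist())
for j in range(4): print(tri([(U[i][j],d,W[i]) for i in(0,1)]).round(1),X(r.x)[j].round(1))
# wet brush check: ferrule tip & tail in w6
for uv in[(613,487),(684,57),(638,362)]: print(hit(np.array(uv)/1.818+[60,20],d,W[1],52).round(1))
E
python3 rest.py; python3 rack.py|head -1
```

```text
[ 4.23959e+02 -2.22026e+02  4.91850e+01 -1.66000e-01]
[[-0.7, -1.8], [1.9, -1.2], [0.2, 0.4], [1.2, 0.4], [-1.1, -1.4], [1.1, -1.0], [-0.8, 2.1], [-1.2, 1.7]]
[ 443.5 -348.3   53.3] [ 442.9 -350.9   49.2]
[ 483.2 -109.    53.1] [ 483.9 -106.3   49.2]
[ 363.8 -333.1   57.4] [ 364.  -337.7   49.2]
[403.6 -96.   55.9] [405.  -93.1  49.2]
[ 554.4 -144.4   52. ]
[ 370.7 -115.8   52. ]
[ 492.3 -132.7   52. ]
[ 4.24014e+02  2.56112e+02  3.79470e+01 -1.23000e-01] rms 0.7737740258522385
```

The rest's centre is about (423.5, −221.6) with yaw −0.166, its teeth triangulate to about z=55, and the wet brush lies on the predicted y=+96 line. Next I'll fetch the black brush.

```bash
cat >> h.py <<'E'
SO=np.array([423.5,-221.6]);SY=-.166
def rest(x,y,z): 
    c,s=np.cos(SY),np.sin(SY); return np.array([SO[0]+c*x-s*y,SO[1]+s*x+c*y,z])
def st():
    s=read_state();print(s["clock"],s["eef_pos"].round(1),s["tool_rot"].round(4),s["width"].round(1))
E
python3 - <<'E'
from h import *
st();go(rack(-10,-84,130),np.pi+RY)
E
```

```text
Traceback (most recent call last):
  File "h.py", line 41, in st
    s=read_state();print(s["clock"],s["eef_pos"].round(1),s["tool_rot"].round(4),s["width"].round(1))
                                                                                 ^^^^^^^^^^^^^^^^
AttributeError: 'float' object has no attribute 'round'
```

Request:
{"fn": "move_arm", "kwargs": {
  "rows": "0.03 0.13 0 0 0 0 0.15;0.06 0.26 0 0 0 0 0.15;0.09 0.4 0 0 0 0 0.15;0.12 0.53 0 0 0 0 0.15;0.15 0.66 0 0 0 0 0.15;0.15 0.66 0 0 0 0 0.15"
}}

```text
clock: 21.58
eef_pos: [445.7, -26.4, 167.4]
tool_rot: [3.137, -0.001, 3.03]
force: [0.5, -0.6, -0.0]
width: 36.1
gripper_force: 0.0
```

Request:
{"fn": "move_arm", "kwargs": {
  "rows": "0.05 0.13 0 0 0 0 0.15;0.1 0.26 0 0 0 0 0.15;0.15 0.4 0 0 0 0 0.15;0.2 0.53 0.05 0 0 0 0.15;0.228 0.67 0.1 0 0 0 0.15;0.228 0.67 0.1 0 0 0 0.15;0.228 0.67 0.1 0 0 0 0.15;0.228 0.67 0.1 0 0 0 0.15"
}}

```text
clock: 22.25
eef_pos: [403.9, 172.0, 137.1]
tool_rot: [-3.141, -0.0, 3.018]
force: [0.2, 0.0, -0.3]
width: 36.3
gripper_force: 0.0
```

```bash
sed -i 's/s\["width"\].round(1)/round(s["width"],1)/' h.py; python3 - <<'E'
from h import *
st();go(rack(-10,-84,33),np.pi+RY)
E
```

```text
22.25 [403.9 172.  137.1] [-3.1410e+00 -3.0000e-04  3.0184e+00] 36.3
[0.0009 0.0063 0.347 ] [-0.0004 -0.0002 -0.0001]
```

Request:
{"fn": "move_arm", "kwargs": {
  "rows": "0 0.006 0.12 0 0 0 0.15;0 0.006 0.23 0 0 0 0.15;0 0.006 0.31 0 0 0 0.15;0 0.006 0.347 0 0 0 0.15;0 0.006 0.347 0 0 0 0.15;0 0.006 0.347 0 0 0 1;0 0.006 0.347 0 0 0 1;0 0.006 0.347 0 0 0 1;0 0.006 0.347 0 0 0 1;0 0.006 0.347 0 0 0 1"
}}

```text
clock: 23.08
eef_pos: [405.5, 172.6, 33.4]
tool_rot: [3.141, 0.001, 3.014]
force: [0.7, 0.6, -0.1]
width: 12.8
gripper_force: 58.5
```

Request:
{"fn": "move_arm", "kwargs": {
  "rows": "0 0 -0.05 0 0 0 1;0 0 -0.1 0 0 0 1;0 0 -0.2 0 0 0 1;0 0 -0.32 0 0 0 1;0 0 -0.36 0 0 0 1;0 0 -0.36 0 0 0 1;0 0 -0.36 0 0 0 1"
}}

```text
clock: 23.67
eef_pos: [405.0, 172.4, 141.4]
tool_rot: [-3.141, 0.002, 3.014]
force: [-0.7, -0.7, -1.0]
width: 12.9
gripper_force: 58.7
```

```bash
python3 - <<'E'
from h import *
st();go(rest(2,48,150),np.pi+SY)
E
```

```text
23.6667 [405.  172.4 141.4] [-3.1407e+00  1.6000e-03  3.0140e+00] 12.9
[-0.2412 -1.1351 -0.0272] [-0.0006  0.001   0.0244]
```

Request:
{"fn": "move_arm", "kwargs": {
  "rows": "-0.04 -0.12 -0.03 0 0 0 1;-0.08 -0.24 -0.03 0 0 0 1;-0.12 -0.36 -0.03 0 0 0 1;-0.14 -0.47 -0.03 0 0 0 1;-0.15 -0.57 -0.03 0 0 0 1;-0.15 -0.57 -0.03 0 0 0 1"
}}

```text
clock: 24.17
eef_pos: [425.2, -9.3, 147.9]
tool_rot: [-3.135, -0.006, 3.006]
force: [-0.8, -0.6, -1.1]
width: 12.8
gripper_force: 58.8
```

Request:
{"fn": "move_arm", "kwargs": {
  "rows": "-0.02 -0.12 0 0 0 0.01 1;-0.04 -0.24 0 0 0 0.024 1;-0.06 -0.36 0 0 0 0.024 1;-0.08 -0.47 0 0 0 0.024 1;-0.091 -0.565 0 0 0 0.024 1;-0.091 -0.565 0 0 0 0.024 1;-0.091 -0.565 0 0 0 0.024 1;-0.091 -0.565 0 0 0 0.024 1"
}}

```text
clock: 24.83
eef_pos: [433.0, -172.0, 149.0]
tool_rot: [3.141, -0.002, 2.979]
force: [-0.4, 0.4, 0.2]
width: 12.4
gripper_force: 58.9
```

```bash
python3 - <<'E'
from h import *
st();go(rest(2,48,50),np.pi+SY)
d,T=wrist();cv2.imwrite("pics/w7.png",d["img"][:,:,::-1])
E
```

```text
24.8333 [ 433. -172.  149.] [ 3.1407e+00 -2.2000e-03  2.9792e+00] 12.4
[-0.0036 -0.0085  0.3299] [ 0.0006 -0.0014  0.0023]
```

View pics/w7.png

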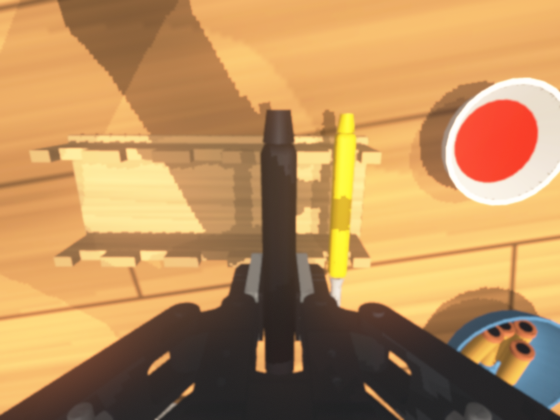

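The brush is held straight over the free pair beside the wet brush. I'll lower and release it.

Request:
{"fn": "move_arm", "kwargs": {
  "rows": "-0.004 -0.007 0.1 0 0 0.002 1;-0.004 -0.007 0.2 0 0 0.002 1;-0.004 -0.007 0.27 0 0 0.002 1;-0.004 -0.007 0.3 0 0 0.002 1;-0.004 -0.007 0.325 0 0 0.002 1;-0.004 -0.007 0.325 0 0 0.002 1;-0.004 -0.007 0.325 0 0 0.002 1"
}}

```text
clock: 25.47
eef_pos: [435.1, -174.6, 52.9]
tool_rot: [3.142, 0.001, 2.977]
force: [0.0, 0.8, 1.0]
width: 13.2
gripper_force: 58.9
```

```bash
python3 - <<'E'
from h import *
st();go(rest(2,48,50),np.pi+SY);print(read_state()["force"])
E
```

```text
25.4667 [ 435.1 -174.6   52.9] [3.1415e+00 6.0000e-04 2.9771e+00] 13.2
[ 0.0056 -0.0008  0.0096] [0.     0.0004 0.0009]
[0.01555208 0.75803359 1.03771705]
```

Request:
{"fn": "move_arm", "kwargs": {
  "rows": "0 0 0.008 0 0 0 1;0 0 0.008 0 0 0 1;0 0 0.008 0 0 0 0.3;0 0 0.008 0 0 0 0.3;0 0 0.008 0 0 0 0.3;0 0 0.008 0 0 0 0.3;0 0 -0.05 0 0 0 0.3;0 0 -0.15 0 0 0 0.3;0 0 -0.27 0 0 0 0.15;0 0 -0.33 0 0 0 0.15;0 0 -0.33 0 0 0 0.15"
}}

```text
clock: 26.38
eef_pos: [436.9, -175.8, 154.9]
tool_rot: [-3.14, 0.007, 2.975]
force: [0.2, -0.6, -1.4]
width: 36.0
gripper_force: 0.0
```

```bash
python3 - <<'E'
from h import *
st();go(rack(-10,-28,130),np.pi+RY-.004)
d,T=wrist();cv2.imwrite("pics/w8.png",d["img"][:,:,::-1])
E
```

```text
26.3833 [ 436.9 -175.8  154.9] [-3.1405  0.0069  2.9752] 36.0
[0.3106 1.3178 0.0792] [-0.0008  0.0044 -0.0251]
```

View pics/w8.png

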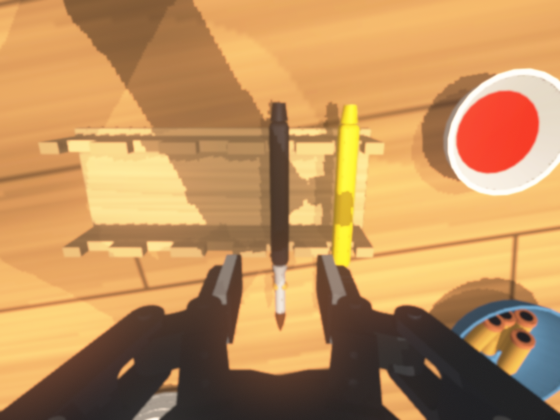

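The black brush lies seated next to the yellow one. Next is the blue brush.

Request:
{"fn": "move_arm", "kwargs": {
  "rows": "0.02 0.13 0 0 0 0 0.15;0.04 0.26 0 0 0 0 0.15;0.06 0.4 0 0 0 0 0.15;0.09 0.53 0 0 0 0 0.15;0.12 0.65 0 0 0 0 0.15;0.12 0.65 0 0 0 0 0.15"
}}

```text
clock: 26.93
eef_pos: [430.7, 31.7, 151.2]
tool_rot: [3.136, -0.0, 2.989]
force: [-0.2, 0.4, 0.1]
width: 36.4
gripper_force: 0.0
```

Request:
{"fn": "move_arm", "kwargs": {
  "rows": "0.05 0.13 0 0 0 -0.01 0.15;0.1 0.26 0 0 0 -0.025 0.15;0.15 0.4 0 0 0 -0.025 0.15;0.19 0.53 0.05 0 0 -0.025 0.15;0.19 0.668 0.08 0 0 -0.025 0.15;0.19 0.668 0.08 0 0 -0.025 0.15;0.19 0.668 0.08 0 0 -0.025 0.15;0.19 0.668 0.08 0 0 -0.025 0.15"
}}

```text
clock: 27.6
eef_pos: [407.3, 229.1, 126.3]
tool_rot: [-3.139, -0.002, 3.016]
force: [0.2, -0.5, 0.3]
width: 36.2
gripper_force: 0.0
```

```bash
python3 - <<'E'
from h import *
st();go(rack(-10,-28,33),np.pi+RY-.002)
E
```

```text
27.6 [407.3 229.1 126.3] [-3.1390e+00 -2.0000e-03  3.0159e+00] 36.2
[-0.0115  0.0035  0.311 ] [-0.0017 -0.0013 -0.0005]
```

Request:
{"fn": "move_arm", "kwargs": {
  "rows": "-0.01 0.003 0.12 0 0 0 0.15;-0.01 0.003 0.22 0 0 0 0.15;-0.01 0.003 0.29 0 0 0 0.15;-0.01 0.003 0.311 0 0 0 0.15;-0.01 0.003 0.311 0 0 0 0.15;-0.01 0.003 0.311 0 0 0 1;-0.01 0.003 0.311 0 0 0 1;-0.01 0.003 0.311 0 0 0 1;-0.01 0.003 0.311 0 0 0 1;-0.01 0.003 0.311 0 0 0 1"
}}

```text
clock: 28.43
eef_pos: [412.0, 230.6, 35.3]
tool_rot: [3.141, 0.002, 3.014]
force: [-0.5, -0.7, 7.7]
width: 12.4
gripper_force: 60.2
```

Request:
{"fn": "move_arm", "kwargs": {
  "rows": "0 0 -0.05 0 0 0 1;0 0 -0.1 0 0 0 1;0 0 -0.2 0 0 0 1;0 0 -0.32 0 0 0 1;0 0 -0.37 0 0 0 1;0 0 -0.37 0 0 0 1;0 0 -0.37 0 0 0 1"
}}

```text
clock: 29.02
eef_pos: [411.9, 230.5, 146.1]
tool_rot: [3.14, 0.002, 3.014]
force: [0.4, -0.1, -1.0]
width: 12.7
gripper_force: 59.2
```

```bash
python3 - <<'E'
from h import *
st();go(rest(2,0,150),np.pi+SY)
E
```

```text
29.0167 [411.9 230.5 146.1] [3.1403e+00 2.4000e-03 3.0142e+00] 12.7
[-0.2364 -1.4901 -0.0143] [0.0008 0.0015 0.0246]
```

Request:
{"fn": "move_arm", "kwargs": {
  "rows": "-0.04 -0.12 -0.01 0 0 0 1;-0.08 -0.24 -0.01 0 0 0 1;-0.12 -0.36 -0.01 0 0 0 1;-0.15 -0.49 -0.01 0 0 0 1;-0.15 -0.62 -0.01 0 0 0 1;-0.15 -0.75 -0.01 0 0 0 1;-0.15 -0.75 -0.01 0 0 0 1"
}}

```text
clock: 29.6
eef_pos: [423.7, -7.9, 146.0]
tool_rot: [-3.134, -0.007, 3.002]
force: [-0.7, -0.4, -1.1]
width: 12.8
gripper_force: 59.1
```

Request:
{"fn": "move_arm", "kwargs": {
  "rows": "-0.02 -0.12 0 0 0 0.01 1;-0.04 -0.24 0 0 0 0.024 1;-0.06 -0.36 0 0 0 0.024 1;-0.086 -0.49 0 0 0 0.024 1;-0.086 -0.62 0 0 0 0.024 1;-0.086 -0.74 0 0 0 0.024 1;-0.086 -0.74 0 0 0 0.024 1;-0.086 -0.74 0 0 0 0.024 1;-0.086 -0.74 0 0 0 0.024 1"
}}

```text
clock: 30.35
eef_pos: [424.5, -220.9, 147.2]
tool_rot: [3.14, -0.002, 2.977]
force: [-0.5, 0.7, 0.0]
width: 13.0
gripper_force: 59.2
```

```bash
python3 - <<'E'
from h import *
st();go(rest(2,0,51.5),np.pi+SY);bowl()
d,T=wrist();cv2.imwrite("pics/w9.png",d["img"][:,:,::-1])
h=cv2.cvtColor(d["img"],cv2.COLOR_RGB2HSV);m=cv2.inRange(h,(105,120,30),(125,255,255))[:,200:360]
ys,xs=np.nonzero(m);print([(r,round(xs[ys==r].mean()+200)) for r in range(110,300,30) if (ys==r).any()])
E
```

```text
30.35 [ 424.5 -220.9  147.2] [ 3.1403e+00 -1.6000e-03  2.9773e+00] 13.0
[-0.0043 -0.0032  0.319 ] [ 0.0008 -0.001   0.0011]
blue (np.int32(508), array([ 61, 169,  32,  36], dtype=int32), array([620., 612.,  40.]))
blue (np.int32(738), array([247, 171,  37,  37], dtype=int32), array([621.,  11.,  40.]))
[(140, 283), (170, 293), (230, 278), (260, 279), (290, 280)]
```

Request:
{"fn": "move_arm", "kwargs": {
  "rows": "-0.002 -0.003 0.1 0 0 0.001 1;-0.002 -0.003 0.2 0 0 0.001 1;-0.002 -0.003 0.27 0 0 0.001 1;-0.002 -0.003 0.3 0 0 0.001 1;-0.002 -0.003 0.318 0 0 0.001 1;-0.002 -0.003 0.318 0 0 0.001 1;-0.002 -0.003 0.318 0 0 0.001 1"
}}

```text
clock: 31.03
eef_pos: [426.3, -222.3, 53.4]
tool_rot: [-3.142, 0.001, 2.977]
force: [-0.4, -1.1, -0.1]
width: 12.9
gripper_force: 59.2
```

```bash
python3 - <<'E'
from h import *
st();go(rest(2,0,51),np.pi+SY);print(read_state()["force"].round(1))
E
```

```text
31.0333 [ 426.3 -222.3   53.4] [-3.1415e+00  1.2000e-03  2.9770e+00] 12.9
[0.0029 0.0007 0.008 ] [-0.0001  0.0008  0.0009]
[-0.4 -1.1 -0.1]
```

Request:
{"fn": "move_arm", "kwargs": {
  "rows": "0 0 0.006 0 0 0 1;0 0 0.006 0 0 0 1;0 0 0.006 0 0 0 0.3;0 0 0.006 0 0 0 0.3;0 0 0.006 0 0 0 0.3;0 0 0.006 0 0 0 0.3;0 0 -0.05 0 0 0 0.3;0 0 -0.15 0 0 0 0.3;0 0 -0.27 0 0 0 0.15;0 0 -0.33 0 0 0 0.15;0 0 -0.33 0 0 0 0.15"
}}

```text
clock: 31.95
eef_pos: [427.8, -223.5, 155.2]
tool_rot: [-3.14, 0.007, 2.975]
force: [0.3, 0.1, 0.6]
width: 36.1
gripper_force: 0.0
```

```bash
cat >> h.py <<'E'
def chk(name,lo,hi,n):
    d,T=wrist();cv2.imwrite(f"pics/{n}.png",d["img"][:,:,::-1])
    m=cv2.inRange(cv2.cvtColor(d["img"],cv2.COLOR_RGB2HSV),lo,hi);m[:,:60]=0;m[:,500:]=0
    k,l,stt,c=cv2.connectedComponentsWithStats(m);i=1+np.argmax(stt[1:,4]);ys,xs=np.nonzero(l==i)
    a=xs[ys<ys.min()+20].mean(),ys.min();b=xs[ys>ys.max()-10].mean(),ys.max()
    A,B=hit(a,d,T,55),hit(b,d,T,55);print(name,stt[i],A.round(),B.round(),"yaw",round(np.arctan2(B[1]-A[1],B[0]-A[0]),3),"len",np.linalg.norm(A-B).round())
E
python3 - <<'E'
from h import *
st();go(rack(-10,28,130),np.pi+RY-.003)
chk("blue",(105,100,40),(125,255,255),"w10"); chk("yellow",(25,180,60),(34,255,255),"w10")
E
```

```text
31.95 [ 427.8 -223.5  155.2] [-3.1398  0.0067  2.9754] 36.1
[0.3146 1.6661 0.0789] [-0.0012  0.0043 -0.0256]
blue [273 106  16  49 464] [ 355. -211.   55.] [ 387. -213.   55.] yaw -0.04 len 33.0
yellow [ 397  109   34  162 2551] [ 371. -117.   55.] [ 491. -135.   55.] yaw -0.146 len 122.0
```

Request:
{"fn": "move_arm", "kwargs": {
  "rows": "0.02 0.13 0 0 0 0 0.15;0.04 0.26 0 0 0 0 0.15;0.06 0.4 0 0 0 0 0.15;0.08 0.53 0 0 0 0 0.15;0.1 0.67 0 0 0 0 0.15;0.12 0.82 0 0 0 0 0.15;0.12 0.82 0 0 0 0 0.15"
}}

```text
clock: 32.63
eef_pos: [430.5, 34.8, 151.4]
tool_rot: [3.136, 0.0, 2.988]
force: [0.3, -0.6, -0.2]
width: 36.3
gripper_force: 0.0
```

Request:
{"fn": "move_arm", "kwargs": {
  "rows": "0.05 0.13 0 0 0 -0.01 0.15;0.1 0.26 0 0 0 -0.025 0.15;0.15 0.4 0 0 0 -0.025 0.15;0.195 0.53 0 0 0 -0.025 0.15;0.195 0.67 0.05 0 0 -0.025 0.15;0.195 0.82 0.08 0 0 -0.025 0.15;0.195 0.846 0.08 0 0 -0.025 0.15;0.195 0.846 0.08 0 0 -0.025 0.15;0.195 0.846 0.08 0 0 -0.025 0.15;0.195 0.846 0.08 0 0 -0.025 0.15"
}}

```text
clock: 33.47
eef_pos: [414.0, 283.9, 126.5]
tool_rot: [-3.138, -0.002, 3.015]
force: [0.8, -0.9, 0.8]
width: 36.2
gripper_force: 0.0
```

```bash
python3 - <<'E'
from h import *
st();go(rack(-10,28,34),np.pi+RY-.002)
E
```

```text
33.4667 [414.  283.9 126.5] [-3.1383e+00 -1.8000e-03  3.0145e+00] 36.2
[-0.0116  0.0063  0.3085] [-0.0021 -0.0012 -0.0013]
```

Request:
{"fn": "move_arm", "kwargs": {
  "rows": "-0.01 0.003 0.12 0 0 0 0.15;-0.01 0.003 0.22 0 0 0 0.15;-0.01 0.003 0.29 0 0 0 0.15;-0.01 0.003 0.309 0 0 0 0.15;-0.01 0.003 0.309 0 0 0 0.15;-0.01 0.003 0.309 0 0 0 1;-0.01 0.003 0.309 0 0 0 1;-0.01 0.003 0.309 0 0 0 1;-0.01 0.003 0.309 0 0 0 1;-0.01 0.003 0.309 0 0 0 1"
}}

```text
clock: 34.3
eef_pos: [418.7, 286.5, 36.4]
tool_rot: [3.14, 0.002, 3.015]
force: [-1.2, -1.0, 6.7]
width: 12.4
gripper_force: 60.2
```

Request:
{"fn": "move_arm", "kwargs": {
  "rows": "0 0 -0.05 0 0 0 1;0 0 -0.1 0 0 0 1;0 0 -0.2 0 0 0 1;0 0 -0.32 0 0 0 1;0 0 -0.37 0 0 0 1;0 0 -0.37 0 0 0 1;0 0 -0.37 0 0 0 1"
}}

```text
clock: 34.88
eef_pos: [418.5, 286.3, 147.0]
tool_rot: [3.14, 0.002, 3.014]
force: [0.3, -0.3, -1.1]
width: 12.6
gripper_force: 59.2
```

```bash
python3 - <<'E'
from h import *
st();go(rest(2,-48,150),np.pi+SY)
E
```

```text
34.8833 [418.5 286.3 147. ] [3.1402e+00 2.1000e-03 3.0143e+00] 12.6
[-0.2319 -1.8373 -0.0119] [0.0009 0.0013 0.0246]
```

Request:
{"fn": "move_arm", "kwargs": {
  "rows": "-0.04 -0.12 -0.01 0 0 0 1;-0.08 -0.24 -0.01 0 0 0 1;-0.12 -0.36 -0.01 0 0 0 1;-0.15 -0.49 -0.01 0 0 0 1;-0.15 -0.62 -0.01 0 0 0 1;-0.15 -0.75 -0.01 0 0 0 1;-0.15 -0.87 -0.01 0 0 0 1;-0.15 -0.92 -0.01 0 0 0 1;-0.15 -0.92 -0.01 0 0 0 1"
}}

```text
clock: 35.63
eef_pos: [425.3, 1.8, 147.5]
tool_rot: [-3.138, -0.005, 3.008]
force: [-0.1, -0.9, -1.0]
width: 12.5
gripper_force: 59.2
```

Request:
{"fn": "move_arm", "kwargs": {
  "rows": "-0.02 -0.12 0 0 0 0.01 1;-0.04 -0.24 0 0 0 0.024 1;-0.06 -0.36 0 0 0 0.024 1;-0.082 -0.49 0 0 0 0.024 1;-0.082 -0.62 0 0 0 0.024 1;-0.082 -0.74 0 0 0 0.024 1;-0.082 -0.87 0 0 0 0.024 1;-0.082 -0.917 0 0 0 0.024 1;-0.082 -0.917 0 0 0 0.024 1;-0.082 -0.917 0 0 0 0.024 1;-0.082 -0.917 0 0 0 0.024 1"
}}

```text
clock: 36.55
eef_pos: [417.8, -267.1, 148.5]
tool_rot: [3.14, -0.0, 2.98]
force: [-0.2, 0.3, -1.2]
width: 12.7
gripper_force: 59.2
```

```bash
python3 - <<'E'
from h import *
st();go(rest(2,-48,52),np.pi+SY);bowl()
E
```

```text
36.55 [ 417.8 -267.1  148.5] [ 3.1398e+00 -5.0000e-04  2.9798e+00] 12.7
[-3.000e-04 -8.000e-03  3.216e-01] [ 0.0012 -0.0003  0.0027]
blue (np.int32(508), array([ 61, 169,  32,  36], dtype=int32), array([620., 612.,  40.]))
blue (np.int32(739), array([247, 171,  37,  37], dtype=int32), array([621.,  11.,  40.]))
```

Request:
{"fn": "move_arm", "kwargs": {
  "rows": "0 -0.007 0.1 0 0 0.002 1;0 -0.007 0.2 0 0 0.002 1;0 -0.007 0.27 0 0 0.002 1;0 -0.007 0.3 0 0 0.002 1;0 -0.007 0.32 0 0 0.002 1;0 -0.007 0.32 0 0 0.002 1;0 -0.007 0.32 0 0 0.002 1"
}}

```text
clock: 37.18
eef_pos: [418.1, -270.4, 53.7]
tool_rot: [3.142, 0.001, 2.976]
force: [0.4, -0.5, -0.1]
width: 12.6
gripper_force: 59.3
```

```bash
python3 - <<'E'
from h import *
st();go(rest(2,-48,52),np.pi+SY);print(read_state()["force"].round(1))
E
```

```text
37.1833 [ 418.1 -270.4   53.7] [3.1416e+00 1.4000e-03 2.9761e+00] 12.6
[0.0024 0.0035 0.0057] [0.     0.0009 0.0003]
[ 0.4 -0.5 -0.1]
```

Request:
{"fn": "move_arm", "kwargs": {
  "rows": "0 0.002 0.006 0 0 0 1;0 0.002 0.006 0 0 0 1;0 0.002 0.006 0 0 0 0.3;0 0.002 0.006 0 0 0 0.3;0 0.002 0.006 0 0 0 0.3;0 0.002 0.006 0 0 0 0.3;0 0.002 -0.05 0 0 0 0.3;0 0.002 -0.15 0 0 0 0.3;0 0.002 -0.27 0 0 0 0.15;0 0.002 -0.33 0 0 0 0.15;0 0.002 -0.33 0 0 0 0.15"
}}

```text
clock: 38.1
eef_pos: [419.4, -271.6, 155.5]
tool_rot: [-3.139, 0.007, 2.974]
force: [1.0, 0.8, -0.4]
width: 36.4
gripper_force: 0.0
```

```bash
python3 - <<'E'
from h import *
st();go(rack(-10,84,130),np.pi+RY-.003)
chk("green",(50,70,40),(90,255,255),"w11")
E
```

```text
38.1 [ 419.4 -271.6  155.5] [-3.1393  0.0066  2.9738] 36.4
[0.3251 2.0148 0.0784] [-0.0015  0.0042 -0.0266]
green [ 273  105   16  127 1362] [ 346. -259.   55.] [ 436. -275.   55.] yaw -0.168 len 92.0
```

Request:
{"fn": "move_arm", "kwargs": {
  "rows": "0 0.13 0 0 0 0 0.15;0 0.26 0 0 0 0 0.15;0 0.39 0 0 0 0 0.15;0.02 0.52 0 0 0 0 0.15;0.04 0.65 0 0 0 0 0.15;0.06 0.78 0 0 0 0 0.15;0.08 0.9 0 0 0 0 0.15;0.1 1 0 0 0 0 0.15;0.1 1 0 0 0 0 0.15"
}}

```text
clock: 38.9
eef_pos: [437.2, 37.5, 151.7]
tool_rot: [3.137, -0.0, 2.985]
force: [0.6, -0.6, -0.2]
width: 36.5
gripper_force: 0.0
```

Request:
{"fn": "move_arm", "kwargs": {
  "rows": "0.05 0.13 0 0 0 -0.01 0.15;0.1 0.26 0 0 0 -0.026 0.15;0.15 0.39 0 0 0 -0.026 0.15;0.19 0.52 0 0 0 -0.026 0.15;0.22 0.65 0.05 0 0 -0.026 0.15;0.22 0.78 0.08 0 0 -0.026 0.15;0.22 0.9 0.08 0 0 -0.026 0.15;0.22 1 0.08 0 0 -0.026 0.15;0.22 1 0.08 0 0 -0.026 0.15;0.22 1 0.08 0 0 -0.026 0.15;0.22 1 0.08 0 0 -0.026 0.15"
}}

```text
clock: 39.82
eef_pos: [421.9, 335.1, 126.7]
tool_rot: [-3.138, -0.001, 3.015]
force: [0.1, 0.1, -0.2]
width: 36.2
gripper_force: 0.0
```

```bash
python3 - <<'E'
from h import *
st();go(rack(-10,84,34),np.pi+RY-.002)
E
```

```text
39.8167 [421.9 335.1 126.7] [-3.1383e+00 -1.5000e-03  3.0147e+00] 36.2
[-0.0063  0.0201  0.3089] [-0.0021 -0.0009 -0.0012]
```

Request:
{"fn": "move_arm", "kwargs": {
  "rows": "-0.005 0.016 0.1 0 0 0 0.15;-0.005 0.016 0.2 0 0 0 0.15;-0.005 0.016 0.28 0 0 0 0.15;-0.005 0.016 0.309 0 0 0 0.15;-0.005 0.016 0.309 0 0 0 0.15;-0.005 0.016 0.309 0 0 0 1;-0.005 0.016 0.309 0 0 0 1;-0.005 0.016 0.309 0 0 0 1;-0.005 0.016 0.309 0 0 0 1;-0.005 0.016 0.309 0 0 0 1"
}}

```text
clock: 40.65
eef_pos: [425.2, 341.9, 36.6]
tool_rot: [3.14, 0.002, 3.015]
force: [-0.8, -1.1, 6.9]
width: 12.6
gripper_force: 60.6
```

Request:
{"fn": "move_arm", "kwargs": {
  "rows": "0 0 -0.05 0 0 0 1;0 0 -0.1 0 0 0 1;0 0 -0.2 0 0 0 1;0 0 -0.32 0 0 0 1;0 0 -0.37 0 0 0 1;0 0 -0.37 0 0 0 1;0 0 -0.37 0 0 0 1"
}}

```text
clock: 41.23
eef_pos: [425.2, 341.6, 147.3]
tool_rot: [3.14, 0.002, 3.014]
force: [0.6, -0.6, -1.7]
width: 12.4
gripper_force: 59.7
```

```bash
python3 - <<'E'
from h import *
st();go(rest(2,-96,150),np.pi+SY)
E
```

```text
41.2333 [425.2 341.6 147.3] [3.1402e+00 1.9000e-03 3.0145e+00] 12.4
[-0.2268 -2.1828 -0.0116] [0.0009 0.0012 0.0247]
```

Request:
{"fn": "move_arm", "kwargs": {
  "rows": "-0.04 -0.12 -0.01 0 0 0 1;-0.08 -0.24 -0.01 0 0 0 1;-0.12 -0.36 -0.01 0 0 0 1;-0.15 -0.49 -0.01 0 0 0 1;-0.15 -0.62 -0.01 0 0 0 1;-0.15 -0.75 -0.01 0 0 0 1;-0.15 -0.88 -0.01 0 0 0 1;-0.15 -1 -0.01 0 0 0 1;-0.15 -1 -0.01 0 0 0 1;-0.15 -1 -0.01 0 0 0 1"
}}

```text
clock: 42.07
eef_pos: [429.9, 35.3, 148.1]
tool_rot: [-3.14, -0.003, 3.01]
force: [0.7, 0.2, 0.2]
width: 12.5
gripper_force: 59.7
```

Request:
{"fn": "move_arm", "kwargs": {
  "rows": "-0.02 -0.12 0 0 0 0.01 1;-0.04 -0.24 0 0 0 0.024 1;-0.06 -0.36 0 0 0 0.024 1;-0.077 -0.49 0 0 0 0.024 1;-0.077 -0.62 0 0 0 0.024 1;-0.077 -0.74 0 0 0 0.024 1;-0.077 -0.87 0 0 0 0.024 1;-0.077 -1 0 0 0 0.024 1;-0.077 -1 0 0 0 0.024 1;-0.077 -1 0 0 0 0.024 1"
}}

```text
clock: 42.9
eef_pos: [416.2, -263.5, 148.3]
tool_rot: [3.141, -0.001, 2.973]
force: [-0.3, 0.6, -0.3]
width: 12.7
gripper_force: 59.7
```

```bash
python3 - <<'E'
from h import *
st();go(rest(2,-96,150),np.pi+SY);bowl()
E
```

```text
42.9 [ 416.2 -263.5  148.3] [ 3.1406e+00 -7.0000e-04  2.9734e+00] 12.7
[-0.0082 -0.1783 -0.006 ] [ 0.0006 -0.0004 -0.0014]
blue (np.int32(508), array([ 61, 169,  32,  36], dtype=int32), array([620., 612.,  40.]))
blue (np.int32(738), array([247, 171,  37,  37], dtype=int32), array([621.,  11.,  40.]))
```

Request:
{"fn": "move_arm", "kwargs": {
  "rows": "-0.006 -0.1 0 0 0 0 1;-0.006 -0.178 0 0 0 0 1;-0.006 -0.178 0 0 0 0 1;-0.006 -0.178 0 0 0 0 1;-0.006 -0.178 0 0 0 0 1"
}}

```text
clock: 43.37
eef_pos: [410.4, -312.6, 149.1]
tool_rot: [3.14, 0.0, 2.981]
force: [0.9, 0.9, -0.5]
width: 12.5
gripper_force: 59.7
```

```bash
python3 - <<'E'
from h import *
st();go(rest(2,-96,52),np.pi+SY)
E
```

```text
43.3667 [ 410.4 -312.6  149.1] [3.14  0.    2.981] 12.5
[ 0.0004 -0.014   0.3238] [0.001  0.     0.0035]
```

Request:
{"fn": "move_arm", "kwargs": {
  "rows": "0 -0.01 0.1 0 0 0.002 1;0 -0.01 0.2 0 0 0.002 1;0 -0.01 0.25 0 0 0.002 1;0 -0.01 0.25 0 0 0.002 1;0 -0.01 0.25 0 0 0.002 1"
}}

```text
clock: 43.78
eef_pos: [409.5, -315.9, 74.1]
tool_rot: [3.14, -0.001, 2.978]
force: [-0.7, -0.2, -0.1]
width: 13.2
gripper_force: 59.7
```

```bash
python3 - <<'E'
from h import *
st();go(rest(2,-96,52),np.pi+SY)
E
```

```text
43.7833 [ 409.5 -315.9   74.1] [ 3.1399e+00 -1.1000e-03  2.9777e+00] 13.2
[-0.0008 -0.0023  0.0737] [ 0.0011 -0.0007  0.0013]
```

Request:
{"fn": "move_arm", "kwargs": {
  "rows": "0 -0.002 0.04 0 0 0 1;0 -0.002 0.065 0 0 0 1;0 -0.002 0.073 0 0 0 1;0 -0.002 0.073 0 0 0 1;0 -0.002 0.073 0 0 0 1;0 -0.002 0.073 0 0 0 0.3;0 -0.002 0.073 0 0 0 0.3;0 -0.002 0.073 0 0 0 0.3;0 -0.002 0.073 0 0 0 0.3"
}}

```text
clock: 44.53
eef_pos: [408.8, -318.9, 52.4]
tool_rot: [3.142, 0.0, 2.974]
force: [0.0, -1.1, -0.1]
width: 29.8
gripper_force: 0.0
```

Request:
{"fn": "move_arm", "kwargs": {
  "rows": "0 0 -0.05 0 0 0 0.3;0 0 -0.15 0 0 0 0.3;0 0 -0.27 0 0 0 0.3;0 0.13 -0.35 0 0 0 0.3;0 0.25 -0.4 0 0 0 0.3;0 0.25 -0.4 0 0 0 0.3;0 0.25 -0.4 0 0 0 0.3"
}}

```text
clock: 45.12
eef_pos: [422.5, -243.0, 173.8]
tool_rot: [-3.141, 0.003, 2.979]
force: [-0.2, -1.0, 0.2]
width: 29.6
gripper_force: 0.0
```

```bash
python3 - <<'E'
from h import *
st();bowl()
d,T=wrist();t=get_image("top")["img"];s=get_image("scene")["img"]
c=np.zeros((600,800,3),np.uint8)
c[:420,:560]=d["img"]
c[:240,560:]=cv2.resize(t[160:220,235:295],(240,240));c[240:480,560:]=cv2.resize(t[205:285,295:385],(240,240))
c[420:600,:360]=cv2.resize(s[128:213,225:395],(360,180))
cv2.imwrite("pics/end.png",c[:,:,::-1])
E
```

```text
45.1167 [ 422.5 -243.   173.8] [-3.1410e+00  2.5000e-03  2.9789e+00] 29.6
blue (np.int32(508), array([ 61, 169,  32,  36], dtype=int32), array([620., 612.,  40.]))
blue (np.int32(739), array([247, 171,  37,  37], dtype=int32), array([621.,  11.,  40.]))
```

View pics/end.png

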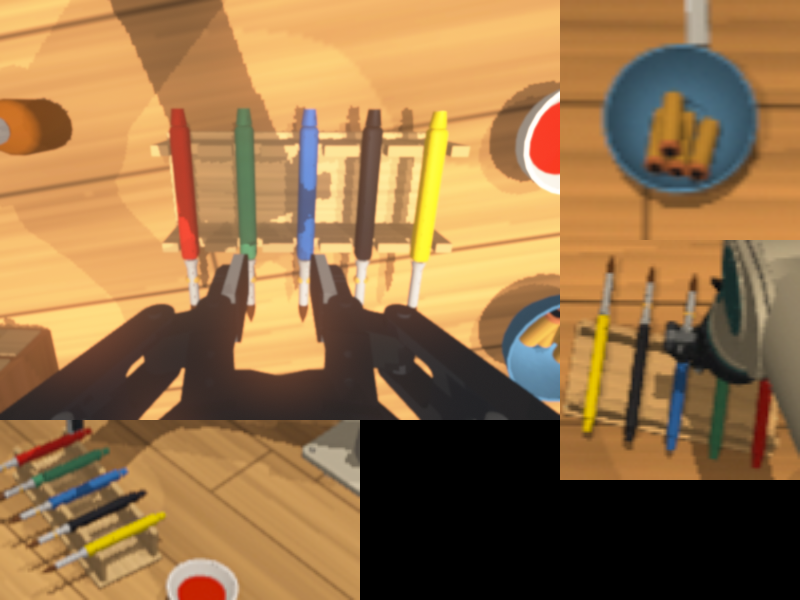

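All four bare brushes lie in their notches beside the yellow one, and all four caps are in the bowl at (680,135). I'm handing the job in.

```bash
python3 -c "
from cell import *
print(finish_job())"
```

```text
the job is handed in; nothing more can be done
None
```

The job is handed in: the final pictures show all four brushes bare in their notches on the rest, bristles away, all four caps in the upright blue bowl, and the yellow wet brush still in place; the hand-in call returned no verdict.

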